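Build a slider burger with a temperature check

ROBOT

A 6-joint arm with a two-finger parallel gripper is mounted at the origin on a cart in front of the work surface, level with it; the furniture and walls round the work are solid. World frame = base frame: x ahead of the robot, y to its left, z up, the work surface at z = 0. Lengths are in m, angles in degrees, forces in N, time in s.
With the tool pointing down it reaches from about 0.3 to 0.775 m from the base axis. Payload 14.6 kg.
Tool frame: the origin (TCP) lies between the finger pads; the fingertips stand 19 mm ahead of it and the grasp point (between the pads) is the TCP; z points along the fingers, y is the line along which they close (so a half turn about z gives the same grasp; the last joint's range is limited). The gripper opens to 85 mm and grips with 20 to 120 N. Pads are 22 mm wide; open, the fingers measure 114 mm over their backs; the gripper's body (76 mm by 85 mm) begins 54 mm behind the grasp point. The pads swing forward as they close: fully open they stand 13 mm farther back than shut.
Start: joints at [-74.29, 17.183, 87.147, -0, 75.671, -3.816], TCP at [0.184, -0.518, 0.216] pointing down, gripper open.
Joint ranges: [-173.82, 173.82], [-45.26, 126.66], [13.44, 144.39], [-59.66, 239.66], [0, 175.72], [-146.38, 146.38]. Speed limits (degrees/s): [127.2, 127.2, 147.25, 180, 180, 180].

INTERFACE

Orientations are given as [roll, pitch, yaw] about the fixed x, y, z axes, in that order (R = Rz(yaw) Ry(pitch) Rx(roll)).
In Python, from workcell import env gives the robot as it stands.
- The arm moves only by the tool servo_tool, never from a script. Its argument "commands" is a list of rows, each a list of 7 numbers: the shift along the tool's x, y, z in m, then the turn, a rotation vector about the tool's x, y, z in degrees, then the opening, from 0 (shut) to 1 (fully open). In form: [[x, y, z, ax, ay, az, claw], ...]. A call has 1 to 12 rows; each row shifts and turns the commanded pose from where the row before left it, along the tool's axes as they then stand; what a row does not reach is not made up. A row lasts 1/12 s, in which the tool goes at most 41.7 mm and 7.16 degrees, less where a joint would pass 70% of its speed; a pose out of reach is approached as far as the arm can. A call with a gripper value outside its range is refused whole. The fingers move at their own pace and stop on an object; "force" is the grip in N (left out, the last holds). Time passes only in rows, so rows that do not move let the fingers close. It gives the time, the measured TCP pose, the force, the opening and the grip force at its end, in the units of the state.
- env.sense(): the state, without advancing time (a new reading comes with each control period).
- env.read_camera(name): name is "scene" or "top"; returns a dict with "frame" (480x640x3 uint8, red, green, blue), "mtx" (3x3 intrinsics, pixels), "rvec" (rotation vector, rad) and "tvec" (3), from world to camera coordinates, as OpenCV has them. Camera axes: x right, y down, z forward; pixel columns grow to the right and rows downward; lengths in m; the calibration is good to about 2 mm. A picture is of the moment at which its call begins. There is no depth.
- env.sign_off(): hands the job in; it is judged then, once.
The state is a dict: "time": time; "q": joint angles; "dq": joint speeds; "effort": joint torques, N m; "position": TCP position; "orientation": TCP orientation; "ft_force": force on the tool from outside, world axes, zero at the start; "ft_torque": the same for the moment, N m; "gripper_width": finger opening in m; "gripper_force": force on a finger pad.
Only numpy, scipy, OpenCV 4.12 (cv2) and the standard library are available. Lean on these libraries where they do the work, as an engineer would, in place of code of your own. Each camera call takes 0.05 s, during which the arm holds its last target. There are 200 camera calls.

TASK

Put the slider burger together in the middle of the plate: bun heel first, then every grilled patty there is. Before anything cold goes on, take the infrared thermometer from its holster, point it straight down at the middle of the top patty from about 10 cm above without touching any food, and hold it still there for two full seconds. Put the thermometer back in its holster, fully home, and finish the burger with the tomato slice and then the bun crown, everything stacked neatly one above the other, and leave the other things on the bar alone.

Things in the scene. Friction and masses are not known exactly. Their poses are not given: they have to be found in the camera images.
- plate: off-white round dinner plate with a thin brown line on its rim, loose, 200 mm across; flat well 140 mm across, its floor 8 mm above the bar; rim 15 mm high; origin at the centre of its underside
- heel: bottom half of a small bun, round, 64 mm across, 18 mm thick, cut face up; starts on the round wooden board (250 mm across, 15 mm thick); origin at the centre of its underside, z up
- crown: top half of the bun, a dome with sesame seeds, 65 mm across and 30 mm high, straight-sided for the lowest 14 mm, cut face down; starts on the round wooden board; origin at the centre of its underside, z up
- tomato: tomato slice, round, 58 mm across, 10 mm thick; starts on the round wooden board; origin in its middle, half its thickness above what it lies on, z along its thickness; both sides are alike and either may be up
- patty_a: grilled patty, brown round disc, 62 mm across, 15 mm thick; two or three such patties are there from start to start (an absent one reads None from the first moment); starts on the flat round cast-iron griddle (250 mm across, 12 mm thick, cold); origin in its middle, half its thickness above what it lies on, z along its thickness; both sides are alike and either may be up
- patty_b: grilled patty, brown round disc, 62 mm across, 15 mm thick; two or three such patties are there from start to start (an absent one reads None from the first moment); starts on the flat round cast-iron griddle (250 mm across, 12 mm thick, cold); origin in its middle, half its thickness above what it lies on, z along its thickness; both sides are alike and either may be up
- patty_c: grilled patty, brown round disc, 62 mm across, 15 mm thick; two or three such patties are there from start to start (an absent one reads None from the first moment); starts on the flat round cast-iron griddle (250 mm across, 12 mm thick, cold); origin in its middle, half its thickness above what it lies on, z along its thickness; both sides are alike and either may be up
- thermometer: pistol-shaped infrared thermometer, about 0.22 kg, always on. Origin at the centre of its lens; it looks along its -z axis, +z runs back along the barrel, +x is the side of the handle. Barrel: black nose 36 by 32 mm with rounded edges and a round lens from z = 0 to 24 mm, then a box 38 mm in x by 34 mm in y up to the display end at z = 140 mm
- thermometer_grip (a point): middle of the barrel's rear part, on the barrel's axis 115 mm behind the lens; the flat y faces here (34 mm apart) are free to be gripped while it is in the holster. The handle (27 mm thick in y, 34 mm deep) leaves the barrel at z = 87 to 121 mm and runs out to x = 105 mm, rising 15 degrees towards +z
- holster: black pocket on a fixed steel foot 130 by 90 by 12 mm; origin at the centre of the foot's underside, z up, x to the side where the thermometer's handle goes. The pocket's axis lies in the x-z plane, 25 degrees from vertical, its mouth leaning towards +x. The thermometer stands in it lens down: its axes are then the holster's turned 25 degrees about y, with up to 6 degrees of play
- holster_seat (a point): centre of the pocket's floor, 35 mm to -x of the holster's origin and 46 mm above the bar; the thermometer's lens rests here when it is fully home. The pocket is 42 mm in x by 38 mm in y inside, 64 mm deep, 74 mm with its flared lips
- mug: blue stoneware mug, 94 mm high, loose, to be left alone; origin at the middle of its underside
- salt_jar: glass jar with a white lid, 60 mm across, 100 mm high, loose, to be left alone; origin at the centre of its underside
Things that resemble listed ones, but are neither listed nor needed, are in the scene too. There is more than one size of the tomato; the one meant has the size given above.

How it is judged (in metres and radians):
On the way, in this order (a step that is already met when the one before it is completed fails the run):
1. the bun heel lies in the middle of the plate with every patty stacked on it, the tomato slice and the crown not yet on (horizontal distance between heel and plate below 0.02 m and z of heel in the frame of plate below 0.014 m and angle between heel's own z axis and vertical below 0.12 rad and horizontal distance between each of patty_a, patty_b, patty_c and heel below 0.012 m and z of each of patty_a, patty_b, patty_c in the frame of heel above 0.02 m and (angle between patty_a's own z axis and vertical below 0.12 rad or angle between patty_a's own z axis and vertical above 3.0216 rad) and linear speed of each of patty_a, patty_b, patty_c below 0.02 m/s and (angle between patty_b's own z axis and vertical below 0.12 rad or angle between patty_b's own z axis and vertical above 3.0216 rad) and (angle between patty_c's own z axis and vertical below 0.12 rad or angle between patty_c's own z axis and vertical above 3.0216 rad) and horizontal distance between each of tomato, crown and heel above 0.07 m), for 0.3 s.
2. the thermometer, held upright and still 5 to 15 cm above the top patty, looks down at its middle for 1.5 s, before tomato and crown are on (all of step 1 and angle between thermometer's own z axis and vertical below 0.26 rad and linear speed of thermometer below 0.03 m/s and angular speed of thermometer below 0.2 rad/s and ((x of patty_a in the frame of thermometer between -0.015 and 0.015 m and y of patty_a in the frame of thermometer between -0.015 and 0.015 m and z of patty_a in the frame of thermometer between -0.1575 and -0.0575 m and z of patty_a in the frame of heel above 0.033 m) or (x of patty_b in the frame of thermometer between -0.015 and 0.015 m and y of patty_b in the frame of thermometer between -0.015 and 0.015 m and z of patty_b in the frame of thermometer between -0.1575 and -0.0575 m and z of patty_b in the frame of heel above 0.033 m) or (x of patty_c in the frame of thermometer between -0.015 and 0.015 m and y of patty_c in the frame of thermometer between -0.015 and 0.015 m and z of patty_c in the frame of thermometer between -0.1575 and -0.0575 m and z of patty_c in the frame of heel above 0.033 m)) and (z of each of patty_a, patty_b, patty_c in the frame of heel below 0.048 m or (x of patty_a in the frame of thermometer between -0.015 and 0.015 m and y of patty_a in the frame of thermometer between -0.015 and 0.015 m and z of patty_a in the frame of thermometer between -0.1575 and -0.0575 m and z of patty_a in the frame of heel above 0.048 m) or (x of patty_b in the frame of thermometer between -0.015 and 0.015 m and y of patty_b in the frame of thermometer between -0.015 and 0.015 m and z of patty_b in the frame of thermometer between -0.1575 and -0.0575 m and z of patty_b in the frame of heel above 0.048 m) or (x of patty_c in the frame of thermometer between -0.015 and 0.015 m and y of patty_c in the frame of thermometer between -0.015 and 0.015 m and z of patty_c in the frame of thermometer between -0.1575 and -0.0575 m and z of patty_c in the frame of heel above 0.048 m))), for 1.5 s.
At the end, for the whole second after the job is handed in: On the plate from below: heel (within 20 mm of the plate's centre), all patties, tomato slice, crown, each within 12 mm of the heel's centre, lying flat and at rest; thermometer back in the holster with its lens within 12 mm of the pocket's floor centre (horizontal distance between heel and plate below 0.02 m and z of heel in the frame of plate below 0.014 m and angle between each of heel, crown's own z axis and vertical below 0.12 rad and horizontal distance between each of patty_a, patty_b, patty_c, tomato, crown and heel below 0.012 m and z of each of patty_a, patty_b, patty_c in the frame of heel above 0.02 m and (angle between patty_a's own z axis and vertical below 0.12 rad or angle between patty_a's own z axis and vertical above 3.0216 rad) and linear speed of each of patty_a, patty_b, patty_c, tomato, crown, thermometer below 0.02 m/s and (angle between patty_b's own z axis and vertical below 0.12 rad or angle between patty_b's own z axis and vertical above 3.0216 rad) and (angle between patty_c's own z axis and vertical below 0.12 rad or angle between patty_c's own z axis and vertical above 3.0216 rad) and z of tomato in the frame of heel above 0.046 m and (z of tomato in the frame of heel above 0.06 m or z of each of patty_a, patty_b, patty_c in the frame of heel below 0.048 m) and (angle between tomato's own z axis and vertical below 0.12 rad or angle between tomato's own z axis and vertical above 3.0216 rad) and z of crown in the frame of heel above 0.054 m and (z of crown in the frame of heel above 0.069 m or (z of each of patty_a, patty_b, patty_c in the frame of heel below 0.048 m and z of tomato in the frame of heel below 0.058 m)) and distance between thermometer and holster_seat below 0.012 m and angle between thermometer's own z axis and vertical below 0.6 rad); the robot touches nothing.
It fails at once if the thermometer touches food (contact force between thermometer and patty_a above 0.5 N or contact force between thermometer and patty_b above 0.5 N or contact force between thermometer and patty_c above 0.5 N or contact force between thermometer and heel above 0.5 N or contact force between thermometer and tomato above 0.5 N or contact force between thermometer and crown above 0.5 N).
It fails at once if the mug or the glass jar is moved more than 3 cm (distance of any of mug, salt_jar from where it was at the start of the episode above 0.03 m).
Of patty_a, patty_b, patty_c only 2 to 3 are there at a start; the rules pass over those that are not, and their reading is None.
At some moment in a run one of tomato, crown may be knocked a few centimetres aside while the robot is not near it.
It also fails if it takes over 210 s, if anything falls off the work surface, if the arm or the gripper's body presses on something with over 40 N, if the wrist force passes 120 N, or if a joint passes its speed limit or range.

## Working session

There is one attempt and no reset: what is moved stays moved. The work goes in short steps, Python scripts to look and compute and a tool call to move; the robot and the scene stay as the last step left them, time stands still between calls to the robot, and variables do not carry over. Pictures are saved under pics/ and viewed, at most 14 in all, crops included, and the job is handed in when it is done.

Besides the shell and the picture viewer there is one more tool, called after "Request:" by a JSON object that holds its "name" and its "arguments". servo_tool: Moves the arm, as the interface text tells. Its arguments: {"type":"object","properties":{"commands":{"type":"array"},"force":{"type":"number"}},"required":["commands"]}

```bash
mkdir -p pics; ls; cat > h.py <<'E'
import numpy as np, cv2
from workcell import env
def cam(n):
    c=env.read_camera(n); return c
def save(c,name): cv2.imwrite('pics/'+name,c['frame'][:,:,::-1])
def ray(c,uv,z):
    R,_=cv2.Rodrigues(np.array(c['rvec'],float)); t=np.array(c['tvec'],float).ravel()
    p=cv2.undistortPoints(np.array([[uv]],float),np.array(c['mtx'],float),None).ravel()
    d=R.T@np.array([p[0],p[1],1]); o=-R.T@t
    return o+d*(z-o[2])/d[2]
def proj(c,P):
    return cv2.projectPoints(np.array(P,float).reshape(-1,1,3),np.array(c['rvec'],float),np.array(c['tvec'],float),np.array(c['mtx'],float),None)[0].reshape(-1,2)
E
python3 - <<'E'
from h import *
print(env.sense())
for n in ('scene','top'):
    c=cam(n); save(c,n+'0.png'); R,_=cv2.Rodrigues(np.array(c['rvec'],float)); print(n,(-R.T@np.array(c['tvec']).ravel()),c['mtx'])
E
```

```text
pics
{'time': 0.0, 'q': array([-7.42888190e+01,  1.72136711e+01,  8.71812478e+01, -1.07064746e-03,
        7.56702747e+01, -3.81674891e+00]), 'dq': array([ 0.07873388, -0.03025051,  0.01479832, -0.01354157, -0.07181943,
       -0.0353975 ]), 'effort': array([-9.71114205e-04, -5.43498838e+01, -3.61793232e+01, -1.17992477e-04,
        4.06126041e-03, -1.96334452e-05]), 'position': array([ 0.1837618 , -0.51812047,  0.21583307]), 'orientation': array([-1.79934882e+02, -3.30491091e-03,  1.95281936e+01]), 'ft_force': array([ 1.30971567, -0.56338776,  0.90255538]), 'ft_torque': array([-0.0094694 , -0.01526701, -0.01506304]), 'gripper_force': 0.0, 'gripper_width': 0.08531789424043715}
scene [0.0274278  1.24524263 0.92937232] [[598.57187479   0.         319.70879782]
 [  0.         598.57187479 248.73606491]
 [  0.           0.           1.        ]]
top [0.40162036 0.00285548 1.40009338] [[572.16772518   0.         320.40623866]
 [  0.         572.16772518 242.35361457]
 [  0.           0.           1.        ]]
```

View pics/top0.png

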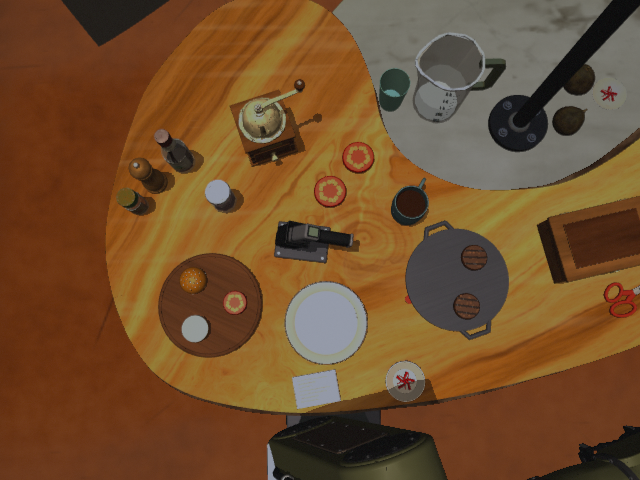

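View pics/scene0.png

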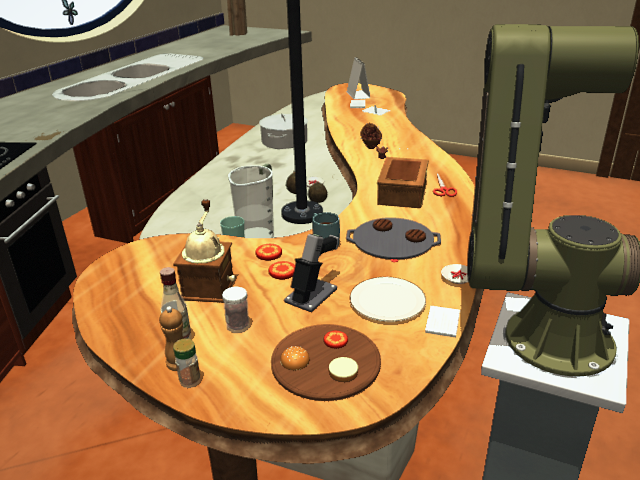

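The top view shows the plate at (326,322), board with crown (193,280), heel (195,328) and tomato (235,302). The griddle has two patties, at (474,257) and (467,306). The holster and thermometer are at about (310,240) with the handle to the right, and the salt jar (219,195) and mug (410,205) stand nearby. There are only two patties, and the scene view agrees.

```bash
cat >> h.py <<'E'
def blob(c,roi,lo,hi,z,pr=True):
    """largest HSV blob in roi (u0,v0,u1,v1) -> min circle/ellipse centre cast to plane z"""
    u0,v0,u1,v1=roi; hsv=cv2.cvtColor(c['frame'],cv2.COLOR_RGB2HSV)[v0:v1,u0:u1]
    m=cv2.inRange(hsv,np.array(lo),np.array(hi)); m=cv2.morphologyEx(m,cv2.MORPH_CLOSE,np.ones((5,5)))
    cs,_=cv2.findContours(m,cv2.RETR_EXTERNAL,cv2.CHAIN_APPROX_NONE); k=max(cs,key=cv2.contourArea)
    k=cv2.convexHull(k)+np.array([u0,v0]); (u,v),r=cv2.minEnclosingCircle(k)
    M=cv2.moments(k); u,v=M['m10']/M['m00'],M['m01']/M['m00']
    p=ray(c,(u,v),z); q=ray(c,(u+np.sqrt(M['m00']/np.pi),v),z)
    return (round(u,1),round(v,1)),p.round(4),round(2*np.linalg.norm(p-q),4)
E
python3 - <<'E'
from h import *
c=cam('top'); hsv=cv2.cvtColor(c['frame'],cv2.COLOR_RGB2HSV)
for u,v in [(326,322),(326,285),(195,328),(193,280),(235,302),(474,257),(467,306),(440,260),(215,340),(300,340),(310,240),(300,370)]: print((u,v),hsv[v,u])
f=c['frame'][205:275,255:375,::-1]; a=cv2.resize(f,None,fx=6,fy=6,interpolation=cv2.INTER_CUBIC)
cv2.imwrite('pics/hol.png',cv2.convertScaleAbs(a,alpha=1.8))
E
```

```text
(326, 322) [113  30 169]
(326, 285) [ 66   8 154]
(195, 328) [ 84   8 153]
(193, 280) [ 20 154 151]
(235, 302) [  8 151 152]
(474, 257) [11 98 52]
(467, 306) [11 88 55]
(440, 260) [160  11  68]
(215, 340) [ 11 166  92]
(300, 340) [107  22 161]
(310, 240) [45 18 29]
(300, 370) [ 23 163 149]
```

View pics/hol.png

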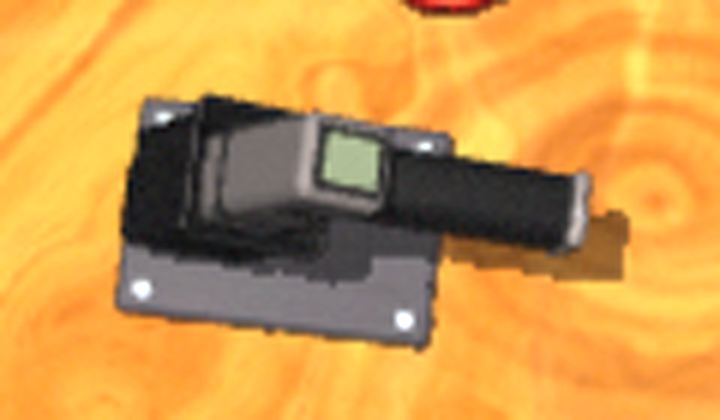

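The crop shows the foot's four bolts at crop (162,118), (427,147), (141,289) and (403,320), and the display at (351,160). The handle runs to the right, tilted about 6° down in the image.

```bash
python3 - <<'E'
from h import *
c=cam('top')
print('nadir',proj(c,[[.4016,.00286,0],[.4016,.00286,.3]]))
f=lambda a:(a[0]/6+255-.42,a[1]/6+205-.42)
B=[ray(c,f(a),.012) for a in [(162,118),(427,147),(141,289),(403,320)]]
print(np.round(B,4)); ctr=np.mean(B,0); d=(B[1]-B[0]+B[3]-B[2]); d/=np.linalg.norm(d); print('foot',ctr,'yaw',np.degrees(np.arctan2(d[1],d[0])))
seat=ctr-.035*d; seat[2]=.046
ax=np.sin(np.radians(25))*d+np.array([0,0,np.cos(np.radians(25))])
print('seat',seat,'grip',seat+.115*ax,'disp',seat+.14*ax, (proj(c,[seat+.14*ax])-[255,205])*6,'pred display px')
print('disp ray',ray(c,f((351,160)),.173), 'lip ends',ray(c,f((575,210)),.2))
print('plate',blob(c,(280,275,375,370),(0,0,120),(180,70,255),.015))
print('heel',blob(c,(175,310,215,350),(0,0,120),(180,110,255),.033))
print('crown',blob(c,(170,262,215,300),(14,100,115),(30,255,255),.03))
print('tom',blob(c,(218,285,255,320),(0,100,115),(30,255,255),.025))
print('pa',blob(c,(455,235,495,275),(3,50,25),(25,255,110),.027))
print('pb',blob(c,(450,288,490,325),(3,50,25),(25,255,110),.027))
s=cam('scene')
print('S plate',proj(s,[seat+.14*ax]))
E
```

```text
nadir [[329.85032152 332.57899561]
 [329.84988498 332.58133564]]
[[0.6695 0.1136 0.012 ]
 [0.6538 0.0049 0.012 ]
 [0.5986 0.1235 0.012 ]
 [0.5825 0.0169 0.012 ]]
foot [0.62608613 0.06471993 0.012     ] yaw -98.40841684449994
seat [0.63120412 0.09934371 0.046     ] grip [0.62409726 0.05126503 0.1502254 ] disp [0.62255229 0.04081315 0.17288309] [[325.11801407 153.07897008]] pred display px
disp ray [0.62063329 0.03237053 0.173     ] lip ends [ 0.59527949 -0.04704449  0.2       ]
plate ((325.7, 322.4), array([0.4259, 0.0121, 0.015 ]), np.float64(0.1941))
heel ((194.4, 328.4), array([0.4208, 0.3237, 0.033 ]), np.float64(0.0615))
crown ((190.8, 279.5), array([0.5378, 0.3337, 0.03  ]), np.float64(0.0527))
tom ((234.1, 302.2), array([0.4804, 0.2301, 0.025 ]), np.float64(0.0539))
pa ((473.7, 257.1), array([ 0.5709, -0.3492,  0.027 ]), np.float64(0.0604))
pb ((466.1, 305.9), array([ 0.4547, -0.3231,  0.027 ]), np.float64(0.0615))
S plate [[312.96101632 235.44061059]]
```

Request:
{"name": "servo_tool", "arguments": {"commands": [[0,0,0,0,0,-7.05,1],[0,0,0,0,0,-7.05,1],[0,0,0,0,0,-7.05,1],[0,0,0,0,0,-7.05,1],[0,0,0,0,0,-7.05,1],[0,0,0,0,0,-7.05,1],[0,0,0,0,0,-7.05,1],[0,0,0,0,0,-7.05,1],[0,0,0,0,0,-7.05,1],[0,0,0,0,0,-7.05,1]]}}

```text
time: 1.08
position: [0.1838, -0.5183, 0.2162]
orientation: [-180.0, -0.0, 90.4]
ft_force: [1.2, 1.1, -0.3]
gripper_width: 0.0854
gripper_force: 0.0
```

Request:
{"name": "servo_tool", "arguments": {"commands": [[0.03,0.03,0,0,0,0,1],[0.03,0.03,0,0,0,0,1],[0.03,0.03,0,0,0,0,1],[0.03,0.03,0,0,0,0,1],[0.03,0.03,0,0,0,0,1],[0.03,0.03,0,0,0,0,1],[0.03,0.03,0,0,0,0,1],[0.03,0.03,0,0,0,0,1],[0.03,0,0,0,0,0,1],[0.03,0,0,0,0,0,1],[0.03,0,0,0,0,0,1],[0.03,0,0,0,0,0,1]]}}

```text
time: 2.08
position: [0.4192, -0.161, 0.2163]
orientation: [-180.0, -0.0, 90.0]
ft_force: [0.8, 0.5, 0.3]
gripper_width: 0.0855
gripper_force: 0.0
```

Request:
{"name": "servo_tool", "arguments": {"commands": [[0.04,0,0,0,0,0,1],[0.04,0,0,0,0,0,1],[0.04,0,0,0,0,0,1],[0.04,0,0,0,0,0,1],[0.04,0,0,0,0,0,1],[0.04,0,0,0,0,0,1],[0.04,0,0,0,0,0,1],[0.04,0,0,0,0,0,1],[0.04,0,0,0,0,0,1],[0.04,0,0,0,0,0,1],[0.04,0,0,0,0,0,1],[0.04,0,0,0,0,0,1]]}}

```text
time: 3.08
position: [0.4186, 0.3196, 0.2164]
orientation: [180.0, -0.0, 90.0]
ft_force: [1.5, -0.2, -0.0]
gripper_width: 0.0852
gripper_force: 0.0
```

Request:
{"name": "servo_tool", "arguments": {"commands": [[0.004,0.002,0.016,0,0,0,1],[0,0,0.03,0,0,0,1],[0,0,0.03,0,0,0,1],[0,0,0.03,0,0,0,1],[0,0,0.03,0,0,0,1],[0,0,0.02,0,0,0,1],[0,0,0.01,0,0,0,1],[0,0,0.005,0,0,0,1],[0,0,0.005,0,0,0,1],[0,0,0,0,0,0,1],[0,0,0,0,0,0,1]]}}

```text
time: 4.0
position: [0.4216, 0.3217, 0.0413]
orientation: [179.9, -0.0, 90.0]
ft_force: [0.5, 0.3, -0.1]
gripper_width: 0.0856
gripper_force: 0.0
```

Request:
{"name": "servo_tool", "arguments": {"commands": [[0.001,0,0.004,0,0,0,1],[0,0,0.002,0,0,0,1],[0,0,0,0,0,0,0.9],[0,0,0,0,0,0,0.8],[0,0,0,0,0,0,0.7],[0,0,0,0,0,0,0.6],[0,0,0,0,0,0,0.5],[0,0,0,0,0,0,0.5],[0,0,0,0,0,0,0.5],[0,0,0,0,0,0,0.5]], "force": 30}}

```text
time: 4.83
position: [0.4212, 0.3225, 0.0344]
orientation: [180.0, -0.0, 90.0]
ft_force: [0.3, 0.8, -0.2]
gripper_width: 0.0429
gripper_force: 0.0
```

```bash
python3 - <<'E'
from h import *
c=cam('scene'); p=proj(c,[.42,.32,.03])[0].astype(int); u,v=p
print(p); f=c['frame'][v-70:v+50,u-80:u+80,::-1]; cv2.imwrite('pics/g1.png',cv2.resize(f,None,fx=4,fy=4))
E
```

```text
[343 366]
```

View pics/g1.png

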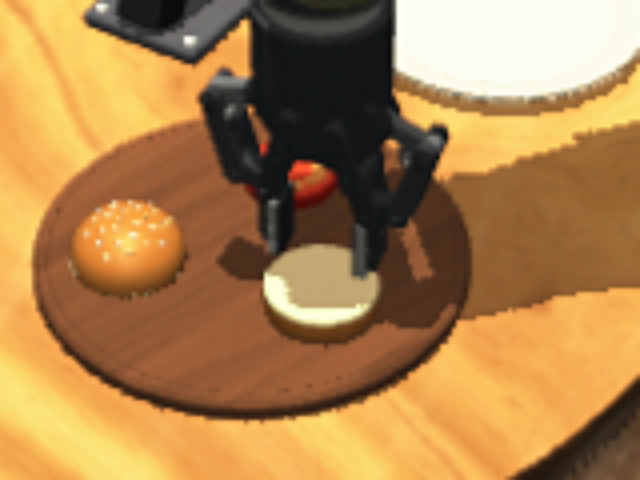

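The fingers closed to 43 mm without gripping. Their tips, at crop (275,245) and (360,270), appear behind or above the heel, whose centre is at (322,280). I'll measure the tips before going on.

```bash
python3 - <<'E'
from h import *
s=env.sense(); print(s['position'],s['gripper_width'])
c=cam('scene')
f=lambda a:(a[0]/4+263-.4,a[1]/4+296-.4)
for a in [(275,250),(360,277),(322,280)]:
  for z in (.022,.033,.045): print(a,z,ray(c,f(a),z).round(4))
print('heel',blob(c,(325,350,365,385),(20,0,100),(40,120,255),.033), (proj(c,[[.4208,.3237,.033]])))
t=cam('top'); print('heel top',blob(t,(175,305,215,350),(0,0,120),(180,110,255),.033))
E
```

```text
[0.42117161 0.32245903 0.03440948] 0.04281780067834932
(275, 250) 0.022 [0.4595 0.297  0.022 ]
(275, 250) 0.033 [0.4543 0.3085 0.033 ]
(275, 250) 0.045 [0.4486 0.3211 0.045 ]
(360, 277) 0.022 [0.4068 0.2989 0.022 ]
(360, 277) 0.033 [0.4022 0.3104 0.033 ]
(360, 277) 0.045 [0.3972 0.3229 0.045 ]
(322, 280) 0.022 [0.4253 0.3096 0.022 ]
(322, 280) 0.033 [0.4205 0.3209 0.033 ]
(322, 280) 0.045 [0.4152 0.3333 0.045 ]
heel ((342.5, 367.2), array([0.4196, 0.3261, 0.033 ]), np.float64(0.051)) [[342.4721084  366.34484344]]
heel top ((202.5, 324.8), array([0.4288, 0.3043, 0.033 ]), np.float64(0.0239))
```

```bash
python3 - <<'E'
from h import *
c=cam('scene'); f=c['frame'][325:395,305:385,::-1]; cv2.imwrite('pics/g2.png',cv2.convertScaleAbs(cv2.resize(f,None,fx=8,fy=8,interpolation=cv2.INTER_NEAREST),alpha=2.5))
print(proj(c,[[.421,.3225,.0344],[.421,.3225,.015],[.442,.3225,.0344],[.4,.3225,.0344]])-[305,325])
E
```

```text
[[37.59893532 40.49787547]
 [37.62640806 47.1434249 ]
 [28.86504766 37.94843595]
 [46.43679481 43.07766458]]
```

View pics/g2.png

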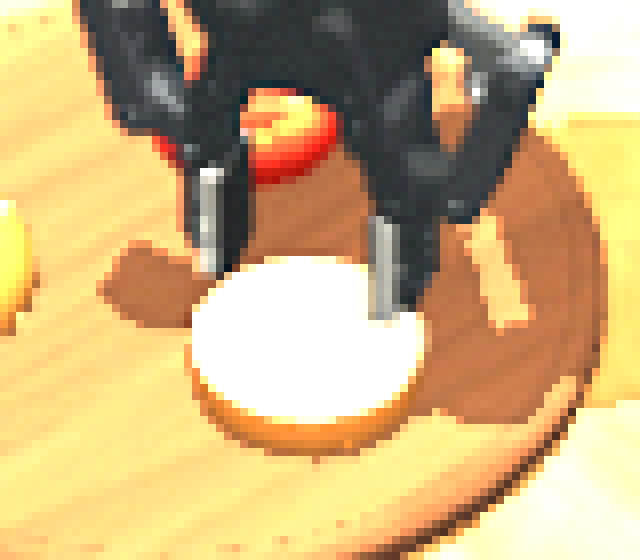

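The zoom shows the finger tips at crop (210,270) and (385,318), drawn over the heel's top face. They are above the heel, so the pads sit higher than I expected. I'll open and lower in small steps, watching the force.

Request:
{"name": "servo_tool", "arguments": {"commands": [[0,0,0,0,0,0,0.8],[0,0,0,0,0,0,1],[0,0,0,0,0,0,1],[0,0,0,0,0,0,1],[0,0,0,0,0,0,1],[0,0,0.003,0,0,0,1],[0,0,0.002,0,0,0,1],[0,0,0,0,0,0,1]]}}

```text
time: 5.7
position: [0.4209, 0.3223, 0.0288]
orientation: [-180.0, 0.0, 90.0]
ft_force: [-0.3, -0.3, 0.1]
gripper_width: 0.0858
gripper_force: 0.0
```

Request:
{"name": "servo_tool", "arguments": {"commands": [[0,0,0.002,0,0,0,1],[0,0,0.002,0,0,0,1],[0,0,0,0,0,0,1],[0,0,0,0,0,0,1]]}}

```text
time: 6.03
position: [0.4211, 0.3224, 0.0252]
orientation: [-180.0, 0.0, 90.0]
ft_force: [0.0, -0.9, 0.1]
gripper_width: 0.0851
gripper_force: 0.0
```

```bash
python3 - <<'E'
from h import *
c=cam('scene'); f=c['frame'][315:395,290:395,::-1]; a=cv2.convertScaleAbs(cv2.resize(f,None,fx=6,fy=6,interpolation=cv2.INTER_NEAREST),alpha=2.)
t=cam('top'); g=t['frame'][290:360,160:265,::-1]; b=cv2.convertScaleAbs(cv2.resize(g,None,fx=6,fy=6)[:120*3],alpha=1.8); b=cv2.resize(b,(630,315))
cv2.imwrite('pics/g3.png',cv2.resize(np.vstack([a,b]),None,fx=.74,fy=.74)); print(a.shape,b.shape)
E
```

```text
(480, 630, 3) (315, 630, 3)
```

View pics/g3.png

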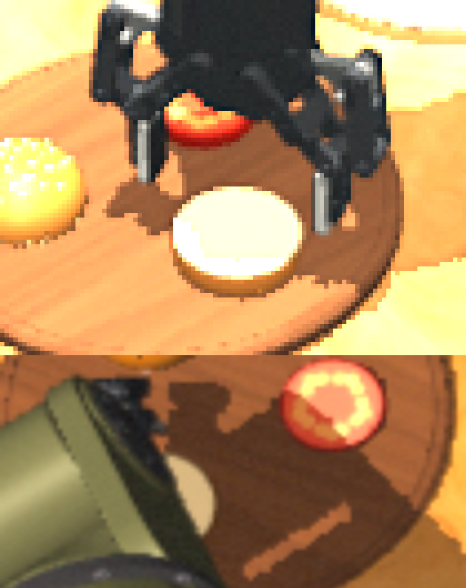

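```bash
python3 - <<'E'
from h import *
c=cam('scene')
for uv in [(323.3,355.8),(362.7,367.3)]:
  for z in (.015,.025,.035,.045): print(uv,z,ray(c,uv,z).round(4))
E
```

```text
(323.3, 355.8) 0.015 [0.4831 0.2898 0.015 ]
(323.3, 355.8) 0.025 [0.4781 0.3003 0.025 ]
(323.3, 355.8) 0.035 [0.4731 0.3107 0.035 ]
(323.3, 355.8) 0.045 [0.4681 0.3212 0.045 ]
(362.7, 367.3) 0.015 [0.3859 0.2901 0.015 ]
(362.7, 367.3) 0.025 [0.382  0.3006 0.025 ]
(362.7, 367.3) 0.035 [0.3781 0.311  0.035 ]
(362.7, 367.3) 0.045 [0.3742 0.3215 0.045 ]
```

Both tip rays meet the TCP's x and y at z ≈ 0.045, so the open tips stand about 20 mm above the reported TCP height. I'll descend further with force checks and use this offset.

Request:
{"name": "servo_tool", "arguments": {"commands": [[0,0,0.003,0,0,0,1],[0,0,0.003,0,0,0,1],[0,0,0.003,0,0,0,1],[0,0,0.003,0,0,0,1],[0,0,0,0,0,0,1]]}}

```text
time: 6.6
position: [0.4208, 0.3223, 0.0126]
orientation: [-179.9, 0.0, 90.0]
ft_force: [0.5, -0.1, 0.8]
gripper_width: 0.0854
gripper_force: 0.0
```

Request:
{"name": "servo_tool", "arguments": {"commands": [[0,0,0.003,0,0,0,1],[0,0,0.002,0,0,0,1],[0,0,0.002,0,0,0,1],[0,0,0,0,0,0,1]]}}

```text
time: 6.93
position: [0.421, 0.3223, 0.006]
orientation: [-180.0, 0.0, 90.0]
ft_force: [0.5, -0.8, 0.2]
gripper_width: 0.0854
gripper_force: 0.0
```

```bash
python3 - <<'E'
from h import *
print(env.sense()['ft_force'],env.sense()['position'])
c=cam('scene'); f=c['frame'][315:395,290:395,::-1]; a=cv2.convertScaleAbs(cv2.resize(f,None,fx=6,fy=6,interpolation=cv2.INTER_NEAREST),alpha=2.)
cv2.imwrite('pics/g4.png',a)
E
```

```text
[ 0.46787015 -0.77343256  0.22425772] [0.42099201 0.32233212 0.00595589]
```

View pics/g4.png

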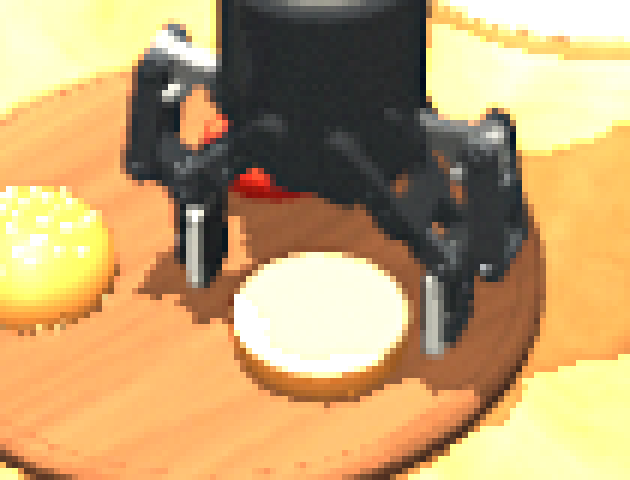

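The tips are at crop (202,288) and (435,355), straddling the heel whose centre is (322,312), at about z = 0.026. I'll go 3 mm lower and close.

Request:
{"name": "servo_tool", "arguments": {"commands": [[0.002,0,0.003,0,0,0,1],[0,0,0,0,0,0,0.9],[0,0,0,0,0,0,0.8],[0,0,0,0,0,0,0.7],[0,0,0,0,0,0,0.6],[0,0,0,0,0,0,0.6],[0,0,0,0,0,0,0.6],[0,0,0,0,0,0,0.6]], "force": 30}}

```text
time: 7.65
position: [0.4212, 0.3246, 0.0037]
orientation: [180.0, -0.0, 90.0]
ft_force: [-2.9, -0.1, 6.4]
gripper_width: 0.0626
gripper_force: 32.3
```

Request:
{"name": "servo_tool", "arguments": {"commands": [[0,0,-0.01,0,0,0,0.6],[0,0,-0.03,0,0,0,0.6],[0,0,-0.03,0,0,0,0.6],[-0.02,0,-0.02,0,0,0,0.6],[-0.04,0.002,0,0,0,0,0.6],[-0.04,0.003,0,0,0,0,0.6],[-0.04,0,0,0,0,0,0.6],[-0.04,0,0,0,0,0,0.6],[-0.04,0,0,0,0,0,0.6],[-0.04,0,0,0,0,0,0.6],[-0.03,0,0,0,0,0,0.6],[-0.02,0,0,0,0,0,0.6]]}}

```text
time: 8.65
position: [0.4261, 0.0119, 0.0941]
orientation: [180.0, 0.0, 89.9]
ft_force: [0.5, -0.3, -0.1]
gripper_width: 0.0625
gripper_force: 33.2
```

Request:
{"name": "servo_tool", "arguments": {"commands": [[0,0,0.02,0,0,0,0.6],[0,0,0,0,0,0,0.6],[0,0,0,0,0,0,0.6]]}}

```text
time: 8.9
position: [0.4259, 0.0145, 0.0735]
orientation: [-179.9, -0.0, 90.0]
ft_force: [0.9, -0.2, 0.2]
gripper_width: 0.0627
gripper_force: 33.2
```

Request:
{"name": "servo_tool", "arguments": {"commands": [[-0.002,0,0.03,0,0,0,0.6],[0,0,0.025,0,0,0,0.6],[0,0,0.01,0,0,0,0.6],[0,0,0.004,0,0,0,0.6],[0,0,0.002,0,0,0,0.6],[0,0,0,0,0,0,0.6],[0,0,0,0,0,0,0.6]]}}

```text
time: 9.48
position: [0.427, 0.0126, 0.0034]
orientation: [179.9, 0.0, 90.0]
ft_force: [-0.3, -0.8, -0.3]
gripper_width: 0.0624
gripper_force: 33.2
```

Request:
{"name": "servo_tool", "arguments": {"commands": [[0,0,0.002,0,0,0,0.6],[0,0,0,0,0,0,0.6]]}}

```text
time: 9.65
position: [0.4266, 0.0125, 0.0008]
orientation: [179.9, 0.0, 90.0]
ft_force: [0.2, -0.3, -0.0]
gripper_width: 0.0624
gripper_force: 33.2
```

Request:
{"name": "servo_tool", "arguments": {"commands": [[0,0,0.002,0,0,0,0.6],[0,0,0.001,0,0,0,0.6],[0,0,0,0,0,0,0.6],[0,0,0,0,0,0,0.7],[0,0,0,0,0,0,0.8],[0,0,0,0,0,0,0.9],[0,0,0,0,0,0,0.95],[0,0,0,0,0,0,0.95]]}}

```text
time: 10.32
position: [0.4263, 0.0125, -0.0026]
orientation: [180.0, -0.0, 90.0]
ft_force: [0.7, -0.0, 0.5]
gripper_width: 0.0813
gripper_force: 0.0
```

Request:
{"name": "servo_tool", "arguments": {"commands": [[0,0,-0.01,0,0,0,0.95],[0,0,-0.03,0,0,0,1],[0,0,-0.04,0,0,0,1],[-0.02,0,-0.03,0,0,0,1],[-0.04,0.005,0,0,0,0,1],[-0.04,0.005,0,0,0,0,1],[-0.04,0.005,0,0,0,0,1],[-0.04,0.005,0,0,0,0,1],[-0.04,0.005,0,0,0,0,1],[-0.04,0,0,0,0,0,1],[-0.04,0,0,0,0,0,1],[-0.03,0,0,0,0,0,1]]}}

```text
time: 11.32
position: [0.4509, -0.3205, 0.1082]
orientation: [180.0, 0.0, 90.0]
ft_force: [0.7, -0.0, 0.7]
gripper_width: 0.0852
gripper_force: 0.0
```

```bash
cat > m.py <<'E'
from h import *
print(env.sense()['position'])
c=cam('top'); s=cam('scene'); save(c,'_t.png'); save(s,'_s.png')
def tr(f):
    try: print(*f())
    except Exception as e: print('x',e)
tr(lambda:('plate',blob(c,(280,275,375,370),(0,0,120),(180,70,255),.015)))
E
python3 - <<'E'
from m import *
h=cv2.cvtColor(c['frame'],cv2.COLOR_RGB2HSV)
p=proj(c,[.427,.0125,.026])[0].round().astype(int);print(p)
print(h[p[1],p[0]-18:p[0]+19:3].tolist())
tr(lambda:('pa',blob(c,(455,235,495,275),(3,50,25),(25,255,110),.027)))
tr(lambda:('pb',blob(c,(450,288,490,325),(3,50,25),(25,255,110),.027)))
E
```

```text
[ 0.45088872 -0.32045815  0.10823452]
plate ((325.6, 322.4), array([0.4259, 0.0122, 0.015 ]), np.float64(0.1948))
[325 322]
[[113, 29, 177], [111, 30, 176], [10, 5, 143], [100, 14, 166], [94, 12, 164], [101, 12, 165], [101, 12, 165], [100, 14, 165], [98, 12, 164], [94, 11, 164], [95, 9, 163], [12, 32, 105], [113, 29, 177]]
pa ((473.7, 257.1), array([ 0.5709, -0.3492,  0.027 ]), np.float64(0.0603))
pb ((466.5, 304.4), array([ 0.4582, -0.3241,  0.027 ]), np.float64(0.066))
```

Request:
{"name": "servo_tool", "arguments": {"commands": [[-0.003,0.004,0,0,0,0,1],[0,0,0.02,0,0,7,1],[0,0,0.02,0,0,7,1],[0,0,0.01,0,0,7,1],[0,0,0.01,0,0,7,1],[0,0,0.01,0,0,7,1],[0,0,0.01,0,0,7,1],[0,0,0.01,0,0,3,1],[0,0,0,0,0,0,1],[0,0,0,0,0,0,1]]}}

```text
time: 12.25
position: [0.4557, -0.3196, 0.0177]
orientation: [-180.0, 0.0, 45.2]
ft_force: [-0.1, 0.3, -0.3]
gripper_width: 0.0857
gripper_force: 0.0
```

```bash
python3 - <<'E'
from h import *
c=cam('top')
print('heel',blob(c,(305,302,347,345),(0,0,120),(108,24,255),.026))
s=env.sense(); print(s['position'])
c=cam('scene'); f=c['frame'][200:260,365:445,::-1]; a=cv2.convertScaleAbs(cv2.resize(f,None,fx=8,fy=8),alpha=1.8)
cv2.imwrite('pics/g5.png',a)
E
```

```text
heel ((326.1, 322.6), array([0.4252, 0.011 , 0.026 ]), np.float64(0.0635))
[ 0.45592734 -0.31997487  0.0181433 ]
```

View pics/g5.png

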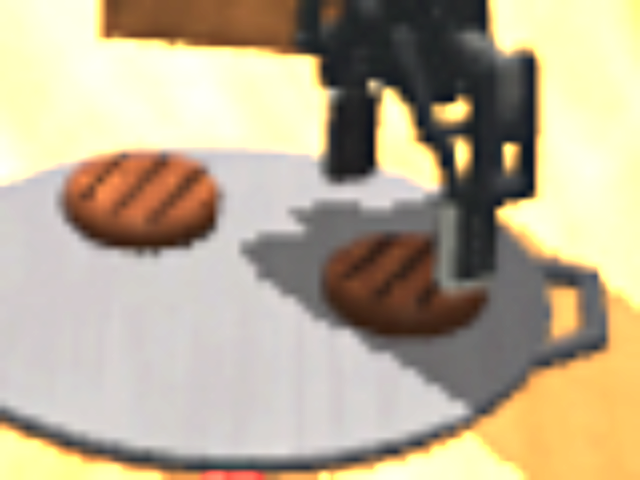

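The heel is measured at (0.425, 0.011), diameter 63.5 mm. The picture shows the fingers at crop (350,170) and (465,280) either side of the right patty at (405,285), still above it.

Request:
{"name": "servo_tool", "arguments": {"commands": [[-0.003,0.001,0.006,0,0,0,1],[0,0,0.005,0,0,0,1],[0,0,0.003,0,0,0,1],[0,0,0,0,0,0,1],[0,0,0,0,0,0,0.9],[0,0,0,0,0,0,0.8],[0,0,0,0,0,0,0.7],[0,0,0,0,0,0,0.6],[0,0,0,0,0,0,0.6],[0,0,0,0,0,0,0.6],[0,0,0,0,0,0,0.6]], "force": 30}}

```text
time: 13.27
position: [0.4542, -0.3235, 0.0041]
orientation: [180.0, -0.0, 45.0]
ft_force: [-2.2, 2.7, 6.9]
gripper_width: 0.0596
gripper_force: 30.7
```

Request:
{"name": "servo_tool", "arguments": {"commands": [[0,0,-0.01,0,0,0,0.6],[0,0,-0.03,0,0,-5,0.6],[0,0,-0.03,0,0,-7,0.6],[0,0,-0.02,0,0,-7,0.6],[0,0,0,0,0,-7,0.6],[0,0,0,0,0,-7,0.6],[0,0,0,0,0,-7,0.6],[0,0,0,0,0,-5,0.6],[0,0,0,0,0,0,0.6]]}}

```text
time: 14.02
position: [0.4541, -0.3233, 0.0941]
orientation: [180.0, 0.0, 90.3]
ft_force: [0.2, -0.4, -1.0]
gripper_width: 0.0596
gripper_force: 32.8
```

Request:
{"name": "servo_tool", "arguments": {"commands": [[0.03,-0.009,0,0,0,0,0.6],[0.04,-0.01,0,0,0,0,0.6],[0.04,-0.01,0,0,0,0,0.6],[0.04,0,0,0,0,0,0.6],[0.04,0,0,0,0,0,0.6],[0.04,0,0,0,0,0,0.6],[0.04,0,0,0,0,0,0.6],[0.03,0,0,0,0,0,0.6],[0.02,0,0,0,0,0,0.6],[0.01,0,0,0,0,0,0.6],[0,0,0,0,0,0,0.6],[0,0,0,0,0,0,0.6]]}}

```text
time: 15.02
position: [0.425, 0.0063, 0.0936]
orientation: [180.0, 0.0, 90.0]
ft_force: [0.4, -0.5, 0.2]
gripper_width: 0.0594
gripper_force: 32.8
```

Now lower to z ≈ 0.019, shifting +0.005 in y.

Request:
{"name": "servo_tool", "arguments": {"commands": [[0.005,0,0.025,0,0,0,0.6],[0,0,0.025,0,0,0,0.6],[0,0,0.015,0,0,0,0.6],[0,0,0.006,0,0,0,0.6],[0,0,0.002,0,0,0,0.6],[0,0,0,0,0,0,0.6],[0,0,0,0,0,0,0.6]]}}

```text
time: 15.6
position: [0.4255, 0.0112, 0.0212]
orientation: [179.9, 0.0, 90.0]
ft_force: [-0.7, 0.1, -1.0]
gripper_width: 0.0596
gripper_force: 32.9
```

Request:
{"name": "servo_tool", "arguments": {"commands": [[0,0,0.001,0,0,0,0.6],[0,0,0,0,0,0,0.6]]}}

```text
time: 15.77
position: [0.4253, 0.0115, 0.02]
orientation: [179.9, 0.0, 90.0]
ft_force: [0.3, -0.5, -1.1]
gripper_width: 0.0597
gripper_force: 32.9
```

Request:
{"name": "servo_tool", "arguments": {"commands": [[0,0,0.0015,0,0,0,0.6],[0,0,0,0,0,0,0.65],[0,0,0,0,0,0,0.7],[0,0,0,0,0,0,0.75],[0,0,0,0,0,0,0.85],[0,0,0,0,0,0,0.95],[0,0,0,0,0,0,0.95],[0,0,0,0,0,0,0.95]]}}

```text
time: 16.43
position: [0.4248, 0.0116, 0.0179]
orientation: [-180.0, -0.0, 90.0]
ft_force: [0.3, 0.1, -0.3]
gripper_width: 0.0808
gripper_force: 0.0
```

Request:
{"name": "servo_tool", "arguments": {"commands": [[0,0,-0.02,0,0,0,0.95],[0,0,-0.03,0,0,0,1],[0,0,-0.03,0,0,0,1],[-0.02,0.01,-0.01,0,0,0,1],[-0.03,0.016,0,0,0,0,1],[-0.03,0.015,0,0,0,0,1],[-0.03,0.015,0,0,0,0,1],[-0.03,0.015,0,0,0,0,1],[-0.03,0.015,0,0,0,0,1],[-0.03,0.015,0,0,0,0,1],[-0.03,0.015,0,0,0,0,1],[-0.03,0.015,0,0,0,0,1]]}}

```text
time: 17.43
position: [0.5563, -0.2499, 0.1076]
orientation: [-180.0, -0.0, 90.0]
ft_force: [-0.0, 0.2, 0.5]
gripper_width: 0.0854
gripper_force: 0.0
```

Request:
{"name": "servo_tool", "arguments": {"commands": [[-0.03,0.015,0,0,0,0,1],[-0.03,0,0,0,0,0,1],[-0.02,0,0,0,0,0,1],[-0.01,0,0,0,0,0,1],[-0.01,0,0,0,0,0,1],[0,0,0,0,0,0,1],[0,0,0,0,0,0,1]]}}

```text
time: 18.02
position: [0.5711, -0.3477, 0.1078]
orientation: [-180.0, -0.0, 90.0]
ft_force: [-0.5, -0.1, -1.1]
gripper_width: 0.0853
gripper_force: 0.0
```

```bash
python3 - <<'E'
from m import *
print('top patty',blob(c,(300,297,352,350),(3,50,25),(25,255,110),.041))
print('tom',blob(c,(218,285,255,320),(0,100,115),(30,255,255),.025))
print('crown',blob(c,(170,262,215,300),(14,100,115),(30,255,255),.03))
E
```

```text
[ 0.57107461 -0.34768694  0.10783909]
plate ((324.3, 319.4), array([0.4331, 0.0151, 0.015 ]), np.float64(0.1864))
top patty ((331.0, 329.0), array([ 4.098e-01, -1.000e-04,  4.100e-02]), np.float64(0.079))
tom ((234.1, 302.2), array([0.4804, 0.2301, 0.025 ]), np.float64(0.0542))
crown ((191.3, 279.6), array([0.5374, 0.3324, 0.03  ]), np.float64(0.0564))
```

Request:
{"name": "servo_tool", "arguments": {"commands": [[-0.001,0,0.03,0,0,0,1],[0,0,0.03,0,0,0,1],[0,0,0.02,0,0,0,1],[0,0,0.01,0,0,0,1],[0,0,0.006,0,0,0,1],[0,0,0.004,0,0,0,1],[0,0,0.002,0,0,0,1],[0,0,0.001,0,0,0,1]]}}

```text
time: 18.78
position: [0.5716, -0.3495, 0.0059]
orientation: [179.9, 0.1, 90.0]
ft_force: [-0.4, -0.4, 0.4]
gripper_width: 0.0854
gripper_force: 0.0
```

Request:
{"name": "servo_tool", "arguments": {"commands": [[0,0,0,0,0,0,0.9],[0,0,0,0,0,0,0.8],[0,0,0,0,0,0,0.7],[0,0,0,0,0,0,0.6],[0,0,0,0,0,0,0.6],[0,0,0,0,0,0,0.6],[0,0,0,0,0,0,0.6]], "force": 30}}

```text
time: 19.37
position: [0.5736, -0.3505, 0.0089]
orientation: [179.6, 0.2, 90.0]
ft_force: [4.4, 0.2, 19.3]
gripper_width: 0.0511
gripper_force: 10.4
```

```bash
python3 - <<'E'
from m import *
h=cv2.cvtColor(c['frame'],cv2.COLOR_RGB2HSV)
for v in (322,335): print(h[v,298:356:3].tolist())
E
```

```text
[ 0.57356548 -0.35048261  0.00893273]
plate ((322.2, 317.1), array([0.4388, 0.02  , 0.015 ]), np.float64(0.1775))
[[111, 29, 183], [110, 30, 184], [112, 30, 184], [112, 30, 184], [112, 30, 184], [10, 137, 54], [10, 75, 85], [10, 114, 119], [10, 111, 119], [10, 103, 97], [9, 90, 93], [10, 116, 117], [10, 112, 118], [10, 73, 42], [28, 73, 42], [27, 97, 55], [26, 94, 54], [28, 94, 49], [26, 87, 47], [28, 90, 34]]
[[111, 29, 184], [110, 30, 184], [113, 29, 184], [111, 29, 183], [111, 29, 183], [111, 29, 183], [111, 29, 183], [114, 27, 144], [174, 19, 67], [9, 118, 97], [0, 10, 26], [29, 98, 68], [28, 101, 68], [27, 101, 78], [26, 98, 78], [28, 102, 75], [28, 96, 74], [27, 97, 71], [28, 100, 69], [27, 103, 67]]
```

The grip went wrong: the width is 51 mm, with 19 N upward. I'll open, rise and look.

Request:
{"name": "servo_tool", "arguments": {"commands": [[0,0,0,0,0,0,0.7],[0,0,0,0,0,0,0.85],[0,0,0,0,0,0,1],[0,0,0,0,0,0,1],[0,0,0,0,0,0,1],[0,0,-0.02,0,0,0,1],[0,0,-0.02,0,0,0,1],[0,0,0,0,0,0,1]]}}

```text
time: 20.13
position: [0.5724, -0.3503, 0.0487]
orientation: [179.8, 0.2, 90.0]
ft_force: [1.2, -0.8, 0.2]
gripper_width: 0.0856
gripper_force: 0.0
```

```bash
python3 - <<'E'
from m import *
f=s['frame'][190:260,355:445,::-1]; a=cv2.convertScaleAbs(cv2.resize(f,None,fx=6,fy=6),alpha=1.8)
g=c['frame'][225:345,395:525,::-1]; b=cv2.convertScaleAbs(cv2.resize(g,(455,420)),alpha=1.8)
b=cv2.resize(b,(540,498)); cv2.imwrite('pics/g6.png',cv2.resize(np.vstack([a,b]),None,fx=.65,fy=.65))
E
```

```text
[ 0.57237407 -0.35027146  0.04871484]
plate ((323.2, 318.0), array([0.4366, 0.0176, 0.015 ]), np.float64(0.1815))
```

View pics/g6.png

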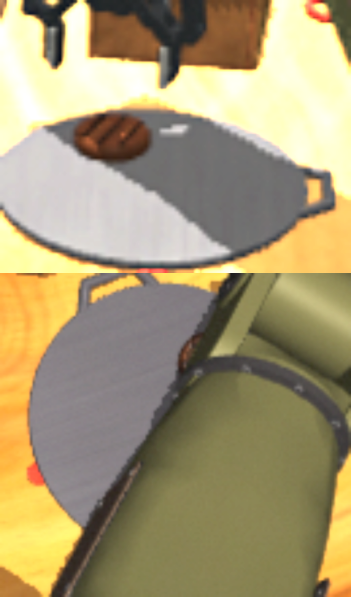

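The upper picture shows the patty whole at crop (113,135), with the open fingers well above it. I'll recompute its position.

```bash
python3 - <<'E'
from m import *
print('pa S',blob(s,(368,208,402,240),(3,50,25),(25,255,130),.0195))
print(proj(s,[[.5709,-.3492,.027],[.5709,-.3492,.0195]]))
f=lambda a:(a[0]/3.9+355,a[1]/3.9+190)
for a in [(56,67),(163,87)]:
  for z in (.045,.055,.065,.075,.085): print(a,z,ray(s,f(a),z).round(4))
E
```

```text
[ 0.57116409 -0.34946189  0.04528396]
plate ((323.3, 318.1), array([0.4364, 0.0176, 0.015 ]), np.float64(0.1816))
pa S ((386.8, 220.1), array([ 0.5662, -0.3854,  0.0195]), np.float64(0.0763))
[[381.63905871 222.73882061]
 [381.56797415 224.81947223]]
(56, 67) 0.045 [ 0.6333 -0.4033  0.045 ]
(56, 67) 0.055 [ 0.6265 -0.3847  0.055 ]
(56, 67) 0.065 [ 0.6196 -0.366   0.065 ]
(56, 67) 0.075 [ 0.6128 -0.3474  0.075 ]
(56, 67) 0.085 [ 0.6059 -0.3288  0.085 ]
(163, 87) 0.045 [ 0.5392 -0.4024  0.045 ]
(163, 87) 0.055 [ 0.5334 -0.3838  0.055 ]
(163, 87) 0.065 [ 0.5276 -0.3652  0.065 ]
(163, 87) 0.075 [ 0.5218 -0.3465  0.075 ]
(163, 87) 0.085 [ 0.516  -0.3279  0.085 ]
```

```bash
python3 - <<'E'
from m import *
h=cv2.cvtColor(s['frame'],cv2.COLOR_RGB2HSV)
m=cv2.inRange(h,np.array([3,60,20]),np.array([25,255,130]))
print(m[212:238,366:402:1].astype(bool).astype(int).tolist().__str__().replace(', ','').replace('][','\n'))
E
```

```text
[ 0.57057562 -0.34905753  0.0438723 ]
plate ((323.1, 318.0), array([0.4367, 0.0178, 0.015 ]), np.float64(0.1811))
[[000000000000000000000000000000001100
000000000000000000000000000000000000
000000000000000000000000000000000000
000000000000000000000000000000000000
000000000000000000000000000000000000
000000000000000000000000000000000000
000000000000000001000000000000111100
000000000001110001110000000000000000
000000110001111111111111100000000000
000100000111111111111111110000000000
000000000111111111111111111000000000
000000001111111111111111111100000000
000000001111111111111111111100000000
000000001111111111111111111100000000
000000001111111111111111111100000000
000000001111111111111111111000000000
000000000111111111111111111000000000
000000000011111111111111110000000000
000000000000111111111111000000000000
000000000000000001111000000000000000
000000000000000000000000000000000000
000000000000000000000000000000000000
000000000000000000000000000000000000
000000000000000000000000000000000000
000000000000000000000000000000000000
000000000000000000000000000000000000]]
```

The patty's silhouette is centred at (383.7,225) and 20 px wide. It moved about 6 mm towards -x, to (0.565, -0.349). I'll retry lower.

Request:
{"name": "servo_tool", "arguments": {"commands": [[0,-0.005,0.015,0,0,0,1],[0,0,0.01,0,0,0,1],[0,0,0.006,0,0,0,1],[0,0,0.004,0,0,0,1],[0,0,0.003,0,0,0,1],[0,0,0.002,0,0,0,1],[0,0,0.001,0,0,0,1],[0,0,0,0,0,0,1],[0,0,0,0,0,0,1]]}}

```text
time: 21.18
position: [0.5662, -0.3494, 0.0042]
orientation: [180.0, 0.0, 90.0]
ft_force: [1.5, -0.5, -0.6]
gripper_width: 0.0856
gripper_force: 0.0
```

Request:
{"name": "servo_tool", "arguments": {"commands": [[0,0,0.002,0,0,0,1],[0,0,0,0,0,0,1],[0,0,0,0,0,0,1]]}}

```text
time: 21.43
position: [0.566, -0.3493, 0.0019]
orientation: [-180.0, -0.0, 90.0]
ft_force: [0.4, -0.4, 0.1]
gripper_width: 0.0856
gripper_force: 0.0
```

Request:
{"name": "servo_tool", "arguments": {"commands": [[0,0,0.001,0,0,0,1],[0,0,0,0,0,0,0.9],[0,0,0,0,0,0,0.8],[0,0,0,0,0,0,0.7],[0,0,0,0,0,0,0.6],[0,0,0,0,0,0,0.6],[0,0,0,0,0,0,0.6],[0,0,0,0,0,0,0.6]], "force": 30}}

```text
time: 22.1
position: [0.5662, -0.3494, 0.0014]
orientation: [180.0, 0.0, 90.0]
ft_force: [-1.7, 1.0, 5.2]
gripper_width: 0.0603
gripper_force: 31.8
```

Request:
{"name": "servo_tool", "arguments": {"commands": [[0,0,-0.01,0,0,0,0.6],[0,0,-0.03,0,0,0,0.6],[0,0,-0.04,0,0,0,0.6],[0,0,-0.02,0,0,0,0.6],[0.02,-0.02,0,0,0,0,0.6],[0.03,-0.03,0,0,0,0,0.6],[0.03,-0.03,0,0,0,0,0.6],[0.03,-0.03,0,0,0,0,0.6],[0.02,-0.02,0,0,0,0,0.6],[0,0,0,0,0,0,0.6],[0,0,0,0,0,0,0.6]]}}

```text
time: 23.02
position: [0.4375, -0.2206, 0.1019]
orientation: [179.9, 0.0, 90.1]
ft_force: [0.4, -0.2, -1.4]
gripper_width: 0.0599
gripper_force: 32.9
```

```bash
python3 - <<'E'
from m import *
print('top patty',blob(c,(306,300,348,344),(3,60,25),(20,255,150),.041))
print('S patty',blob(s,(365,275,410,315),(3,60,25),(20,255,150),.0335),proj(s,[.425,.011,.0335]))
save(s,'s7.png')
E
```

```text
[ 0.43748378 -0.22058265  0.1019297 ]
plate ((325.6, 322.5), array([0.4258, 0.0123, 0.015 ]), np.float64(0.1945))
top patty ((326.0, 322.5), array([0.4253, 0.0111, 0.041 ]), np.float64(0.0614))
S patty ((388.2, 294.6), array([0.4185, 0.0257, 0.0335]), np.float64(0.0602)) [[387.74110171 291.03023412]]
```

View pics/s7.png

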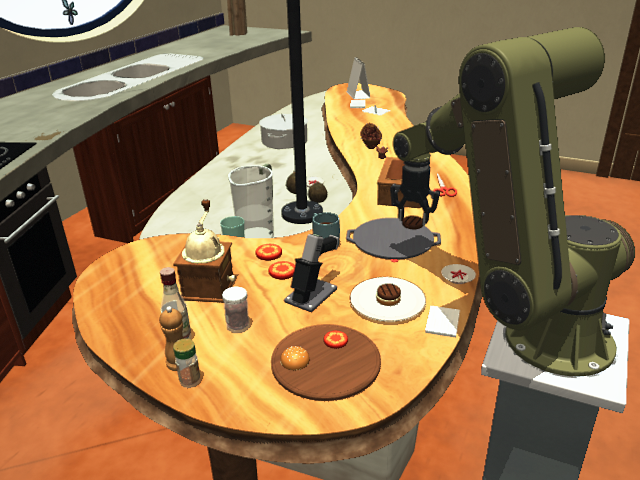

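Patty b lies on the heel at (0.425, 0.011), and patty a is held flat at (413,221).

Request:
{"name": "servo_tool", "arguments": {"commands": [[0.03,-0.004,0,0,0,0,0.6],[0.04,-0.004,0,0,0,0,0.6],[0.04,-0.004,0,0,0,0,0.6],[0.04,0,0,0,0,0,0.6],[0.04,0,0,0,0,0,0.6],[0.03,0,0,0,0,0,0.6],[0.012,0,0,0,0,0,0.6],[0,0,0.03,0,0,0,0.6],[0,0,0.02,0,0,0,0.6],[0,0,0.01,0,0,0,0.6],[0,0,0,0,0,0,0.6],[0,0,0,0,0,0,0.6]]}}

```text
time: 24.12
position: [0.426, 0.0107, 0.0411]
orientation: [-180.0, -0.0, 90.0]
ft_force: [-0.3, -0.8, -0.3]
gripper_width: 0.06
gripper_force: 33.0
```

Request:
{"name": "servo_tool", "arguments": {"commands": [[0,-0.001,0.005,0,0,0,0.6],[0,0,0.003,0,0,0,0.6],[0,0,0.001,0,0,0,0.6],[0,0,0,0,0,0,0.6],[0,0,0,0,0,0,0.6]]}}

```text
time: 24.53
position: [0.4247, 0.011, 0.0322]
orientation: [180.0, 0.0, 90.0]
ft_force: [-0.1, 1.0, -0.9]
gripper_width: 0.0602
gripper_force: 33.0
```

Request:
{"name": "servo_tool", "arguments": {"commands": [[0,0,0.001,0,0,0,0.6],[0,0,0,0,0,0,0.65],[0,0,0,0,0,0,0.7],[0,0,0,0,0,0,0.75],[0,0,0,0,0,0,0.85],[0,0,0,0,0,0,0.95],[0,0,0,0,0,0,0.95],[0,0,0,0,0,0,0.95]]}}

```text
time: 25.2
position: [0.4245, 0.011, 0.0309]
orientation: [180.0, -0.0, 90.0]
ft_force: [-0.9, -0.3, -0.2]
gripper_width: 0.0812
gripper_force: 0.0
```

Request:
{"name": "servo_tool", "arguments": {"commands": [[0,0,-0.02,0,0,0,1],[0,0,-0.03,0,0,0,1],[0,0,-0.04,0,0,0,1],[-0.02,0,-0.04,0,0,0,1],[-0.04,0,-0.04,0,0,0,1],[-0.04,0,-0.04,0,0,0,1],[-0.04,0,-0.02,0,0,0,1],[-0.04,0,0,0,0,0,1],[0,0,0,0,0,0,1],[0,0,0,0,0,0,1]]}}

```text
time: 26.03
position: [0.4242, -0.1453, 0.2356]
orientation: [-180.0, -0.0, 89.8]
ft_force: [1.1, -0.5, 0.0]
gripper_width: 0.0855
gripper_force: 0.0
```

```bash
python3 - <<'E'
from m import *
print('top patty',blob(c,(306,297,348,344),(3,60,25),(20,255,150),.056))
print('S patty',blob(s,(365,270,410,315),(3,60,25),(20,255,150),.041),proj(s,[.425,.011,.041]))
print('tom',blob(c,(210,275,262,325),(0,100,115),(30,255,255),.025))
print('crown',blob(c,(165,255,218,305),(14,100,115),(30,255,255),.03))
# handle line: thermometer geometry in scene
g=s['frame'][225:310,275:350,::-1]; g=cv2.convertScaleAbs(cv2.resize(g,None,fx=7,fy=7),alpha=2)
cv2.imwrite('pics/th.png',g)
E
```

```text
[ 0.42420088 -0.14530932  0.23558631]
plate ((325.6, 322.5), array([0.4258, 0.0122, 0.015 ]), np.float64(0.1945))
top patty ((326.5, 322.5), array([0.4249, 0.01  , 0.056 ]), np.float64(0.0614))
S patty ((388.6, 292.1), array([0.4181, 0.0253, 0.041 ]), np.float64(0.0679)) [[387.84288734 288.65718316]]
tom ((234.2, 302.2), array([0.4804, 0.23  , 0.025 ]), np.float64(0.054))
crown ((190.9, 279.6), array([0.5375, 0.3333, 0.03  ]), np.float64(0.0546))
```

View pics/th.png

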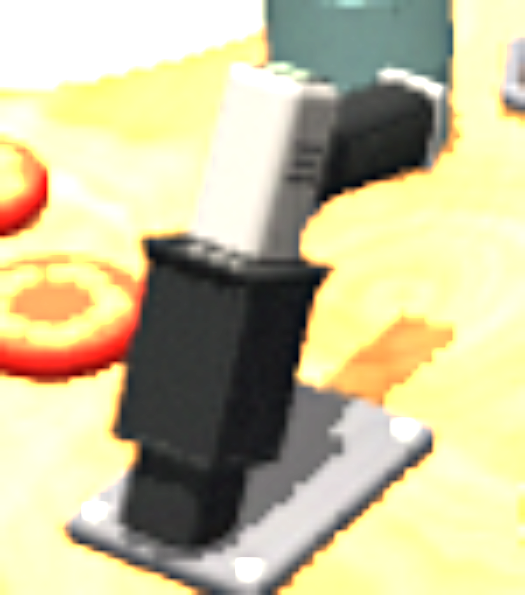

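The top patty is at (0.425, 0.010), neatly stacked. The picture shows the thermometer seated, with its display end at crop (284,76) and the handle to the right and behind. I'll triangulate the display end from the two views.

```bash
python3 - <<'E'
from h import *
c=cam('top'); s=cam('scene')
def P(c): 
    R,_=cv2.Rodrigues(np.array(c['rvec'],float)); return np.array(c['mtx'])@np.hstack([R,np.array(c['tvec'],float).reshape(3,1)])
for ut in (345,351):
    a=np.array([ut/6+255-.42,160/6+205-.42]); b=np.array([284/7+275-.42,76/7+225-.42])
    X=cv2.triangulatePoints(P(c),P(s),a.reshape(2,1),b.reshape(2,1)).ravel(); X=X[:3]/X[3]
    print(X, proj(c,[X])[0]-a, proj(s,[X])[0]-b)
# scene bolts: near-left (95,513), near-right(250,570), far-right(405,430)
for q in [(95,513),(250,570),(405,430)]: print(ray(s,(q[0]/7+275-.42,q[1]/7+225-.42),.012))
E
```

```text
[0.62035514 0.03431003 0.17013863] [0.15381412 0.38296849] [-0.3142892  -0.05404266]
[0.62091163 0.03230408 0.16889661] [0.08122579 0.20204587] [-0.16571043 -0.02835639]
[0.66571357 0.11362646 0.012     ]
[0.59604925 0.12346166 0.012     ]
[0.58025652 0.01715526 0.012     ]
```

Display end is at (0.6205, 0.0335, 0.170), 140 mm from the seat as it must be, with a lean of about 28° and yaw -98°. I'll go above it along its axis with the tool tilted.

Request:
{"name": "servo_tool", "arguments": {"commands": [[0.02,0.03,0,0,0,0,1],[0.025,0.03,0,0,0,0,1],[0.025,0.03,0,0,0,0,1],[0.025,0.03,0,0,0,0,1],[0.025,0.03,0,0,0,0,1],[0.02,0.03,0,0,0,0,1],[0.012,0.015,0,0,0,0,1],[0,0,0,0,0,4,1],[0,0,0,0,0,4,1],[0,0,0,0,0,0,1]]}}

```text
time: 27.07
position: [0.6194, 0.0099, 0.2352]
orientation: [-179.9, 0.0, 82.0]
ft_force: [0.2, -0.3, 0.1]
gripper_width: 0.0853
gripper_force: 0.0
```

Request:
{"name": "servo_tool", "arguments": {"commands": [[0,0,0,0,7,0,1],[0,0,0,0,7,0,1],[0,0,0,0,7,0,1],[0,0,0,0,7,0,1],[0,0,0,0,0,0,1],[0,0,0,0,0,0,1]]}}

```text
time: 27.57
position: [0.6192, 0.0077, 0.2352]
orientation: [-180.0, -27.9, 82.0]
ft_force: [0.2, 0.9, -0.5]
gripper_width: 0.0854
gripper_force: 0.0
```

```bash
python3 - <<'E'
from h import *
from scipy.spatial.transform import Rotation as Ro
st=env.sense(); p=st['position']; R=Ro.from_euler('xyz',st['orientation'],degrees=True).as_matrix(); print(p,st['orientation'],R.round(3).tolist())
s=cam('scene'); c=cam('top')
g=s['frame'][160:270,260:380,::-1]; a=cv2.convertScaleAbs(cv2.resize(g,None,fx=5,fy=5),alpha=1.8)
cv2.imwrite('pics/t8.png',a)
for k in (0,-.026): 
  for y in (-.0425,.0425): print(k,y,(proj(s,[p+R@np.array([0,y,.006+k])])[0]-[260,160])*5)
print('world-off',[(proj(s,[p+R@np.array([0,y,.006])+[0,0,.026]])[0]-[260,160])*5 for y in (-.0425,.0425)])
E
```

```text
[0.61915199 0.00766822 0.23515745] [-179.9620799   -27.88841536   82.0228949 ] [[0.123, 0.99, 0.064], [0.875, -0.138, 0.463], [0.468, -0.001, -0.884]]
0 -0.0425 [362.84023525 273.90101229]
0 0.0425 [223.65368673 235.87386221]
-0.026 -0.0425 [374.94983773 223.84854029]
-0.026 0.0425 [235.17872033 187.05186109]
world-off [array([362.23416806, 227.83431573]), array([221.86594547, 190.68811686])]
```

View pics/t8.png

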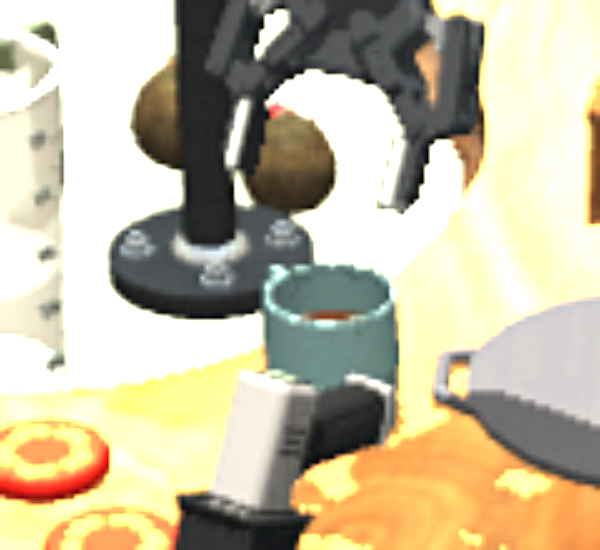

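The tips show at crop (238,168) and (397,205), which puts them about 30 mm back along the tool axis. The fingers straddle the thermometer, whose display end is at (275,385). I'll correct sideways and go in along the axis.

Request:
{"name": "servo_tool", "arguments": {"commands": [[-0.007,-0.002,0,0,0,0,1],[0,0,0.03,0,0,0,1],[0,0,0.03,0,0,0,1],[0,0,0.02,0,0,0,1],[0,0,0.01,0,0,0,1],[0,0,0,0,0,0,1],[0,0,0,0,0,0,1]]}}

```text
time: 28.25
position: [0.6227, 0.0444, 0.1537]
orientation: [179.9, -28.0, 82.1]
ft_force: [0.0, -0.6, 1.0]
gripper_width: 0.0852
gripper_force: 0.0
```

Request:
{"name": "servo_tool", "arguments": {"commands": [[0,0,0.01,0,0,0,1],[0,0,0.01,0,0,0,1],[0,0,0.01,0,0,0,1],[0,0,0.005,0,0,0,1],[0,0,0,0,0,0,1]]}}

```text
time: 28.67
position: [0.6243, 0.0611, 0.1206]
orientation: [-179.9, -28.0, 82.0]
ft_force: [0.1, -0.2, -0.7]
gripper_width: 0.0855
gripper_force: 0.0
```

```bash
python3 - <<'E'
from h import *
st=env.sense(); print(st['position'],st['orientation'],st['ft_force'])
s=cam('scene')
g=s['frame'][200:290,270:360,::-1]; a=cv2.convertScaleAbs(cv2.resize(g,None,fx=6,fy=6),alpha=2)
cv2.imwrite('pics/t9.png',a)
E
```

```text
[0.62426787 0.06111291 0.12058451] [-179.86456943  -27.99805121   81.9929967 ] [ 0.0962457  -0.16065747 -0.69677205]
```

View pics/t9.png

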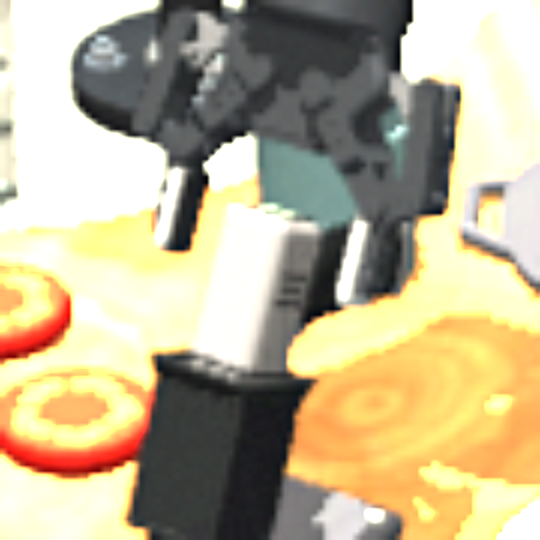

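The fingers straddle the barrel's rear: tips are at crop (175,248) and (355,303), and the pocket mouth is at (235,365). I'll go 5 mm deeper and grip.

Request:
{"name": "servo_tool", "arguments": {"commands": [[0,0,0.005,0,0,0,1],[0,0,0,0,0,0,0.8],[0,0,0,0,0,0,0.6],[0,0,0,0,0,0,0.45],[0,0,0,0,0,0,0.35],[0,0,0,0,0,0,0.3],[0,0,0,0,0,0,0.3],[0,0,0,0,0,0,0.3],[0,0,0,0,0,0,0.3]], "force": 60}}

```text
time: 29.47
position: [0.6253, 0.0627, 0.118]
orientation: [179.9, -28.0, 82.0]
ft_force: [0.9, -2.0, 3.3]
gripper_width: 0.0333
gripper_force: 60.0
```

Request:
{"name": "servo_tool", "arguments": {"commands": [[0,0,-0.01,0,0,0,0.3],[0,0,-0.02,0,0,0,0.3],[0,0,-0.02,0,0,0,0.3],[0,0,-0.02,0,0,0,0.3],[0,0,-0.02,0,0,0,0.3],[0,0,-0.02,0,0,0,0.3],[0,0,-0.02,0,0,0,0.3],[0,0,0,0,0,0,0.3],[0,0,0,0,0,0,0.3]]}}

```text
time: 30.22
position: [0.6166, 0.0021, 0.2325]
orientation: [180.0, -28.0, 82.0]
ft_force: [0.5, -0.4, -3.0]
gripper_width: 0.0335
gripper_force: 60.9
```

Request:
{"name": "servo_tool", "arguments": {"commands": [[0,0,0,0,-4,0,0.3],[0,0,0,0,-6,0,0.3],[0,0,0,0,-6,0,0.3],[0,0,0,0,-6,0,0.3],[0,0,0,0,-4,0,0.3],[0,0,0,0,-2,0,0.3],[0,0,0,0,0,0,0.3],[0,0,0,0,0,0,0.3]]}}

```text
time: 30.88
position: [0.6162, 0.0034, 0.2309]
orientation: [-179.9, -0.1, 82.1]
ft_force: [0.3, -0.3, -3.2]
gripper_width: 0.033
gripper_force: 60.6
```

```bash
python3 - <<'E'
from m import *
st=env.sense(); print(st['orientation'],st['gripper_width'])
g=s['frame'][130:290,270:370,::-1]; a=cv2.convertScaleAbs(cv2.resize(g,None,fx=4,fy=4),alpha=1.8)
g=c['frame'][140:300,240:390,::-1]; b=cv2.convertScaleAbs(cv2.resize(g,None,fx=2.6,fy=4),alpha=1.8)
cv2.imwrite('pics/u.png',cv2.resize(np.hstack([a,b]),None,fx=.9,fy=.9)); print(a.shape,b.shape)
p=st['position']; print((proj(s,[p,p-[0,0,.08]])-[270,130])*3.6)
E
```

```text
[0.61623072 0.00339054 0.23092955]
x max() iterable argument is empty
[-1.79917486e+02 -7.20298050e-02  8.20192462e+01] 0.03338154174021995
(640, 400, 3) (640, 390, 3)
[[183.20670203 285.25101999]
 [185.56869544 382.74824785]]
```

View pics/u.png

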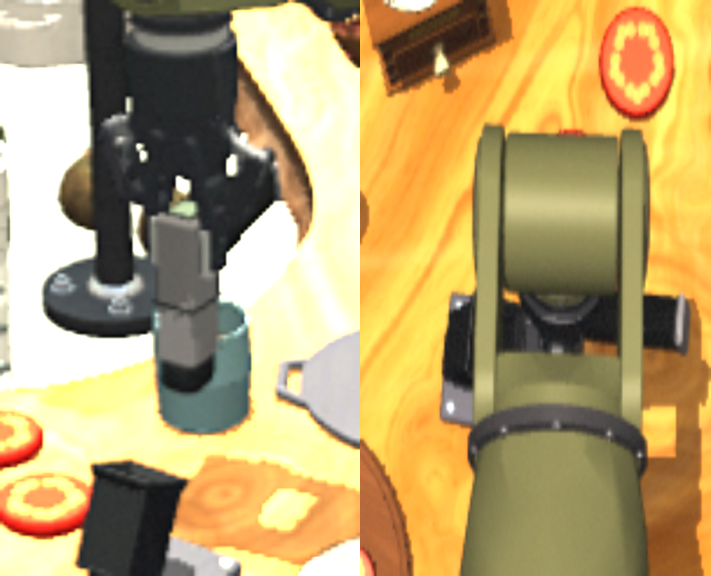

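The thermometer hangs upright in the gripper with its lens at crop (187,388), about 82 mm below the TCP, so it is at z ≈ 0.149. I'll move it over the stack.

Request:
{"name": "servo_tool", "arguments": {"commands": [[0,-0.01,-0.005,0,0,0,0.3],[-0.002,-0.02,-0.003,0,0,0,0.3],[-0.003,-0.025,0,0,0,0,0.3],[-0.003,-0.025,0,0,0,0,0.3],[-0.003,-0.025,0,0,0,0,0.3],[-0.003,-0.025,0,0,0,0,0.3],[-0.003,-0.025,0,0,0,0,0.3],[-0.003,-0.02,0,0,0,0,0.3],[0,-0.01,0,0,0,0,0.3],[0,-0.005,0,0,0,0,0.3],[0,0,0,0,0,0,0.3],[0,0,0,0,0,0,0.3]]}}

```text
time: 31.98
position: [0.4263, 0.0089, 0.2405]
orientation: [180.0, -0.0, 82.0]
ft_force: [-0.1, -0.0, -3.1]
gripper_width: 0.0333
gripper_force: 60.8
```

```bash
python3 - <<'E'
from h import *
st=env.sense(); p=st['position']; print(p,st['orientation'])
s=cam('scene'); q=proj(s,[p-[0,0,.082],[.4249,.01,.056]]); print(q)
u,v=q[0].round().astype(int); h=cv2.cvtColor(s['frame'],cv2.COLOR_RGB2HSV)
m=(h[v-30:v+20,u-20:u+20,2]<45).astype(int)
print('\n'.join(''.join('.#'[x] for x in r) for r in m)); print(u-20,v-30)
E
```

```text
[0.42633717 0.00886856 0.24051203] [ 1.79975240e+02 -1.60863566e-02  8.20096157e+01]
[[389.27839911 249.38573719]
 [388.21237121 283.68495277]]
........................................
........................................
........................................
...............................#........
..............................#.........
..............#..............##.........
.............#####..........###.........
...............#####.......###..........
...................####...##............
....................#..####.............
........................................
........................................
........................................
........................................
........................................
........................................
........................................
........................................
.............................#..........
.............................#..........
........................................
............................#...........
...........................##...........
.............
[... 401 characters left out ...]
....................................
#.......................................
..#.....................................
....###.................................
.......####.............................
...........######.....................##
.................####################...
........................................
........................................
........................................
........................................
........................................
........................................
........................................
........................................
........................................
........................................
369 219
```

The nose is at u ≈ 390 and the stack at u = 388, about 4 mm apart, which is within tolerance. I'll nudge 2 mm and hold.

Request:
{"name": "servo_tool", "arguments": {"commands": [[0,-0.002,0,0,0,0,0.3],[0,0,0,0,0,0,0.3],[0,0,0,0,0,0,0.3],[0,0,0,0,0,0,0.3],[0,0,0,0,0,0,0.3],[0,0,0,0,0,0,0.3],[0,0,0,0,0,0,0.3],[0,0,0,0,0,0,0.3],[0,0,0,0,0,0,0.3],[0,0,0,0,0,0,0.3],[0,0,0,0,0,0,0.3],[0,0,0,0,0,0,0.3]]}}

```text
time: 33.03
position: [0.4237, 0.0093, 0.2404]
orientation: [180.0, -0.0, 82.0]
ft_force: [1.1, -0.2, -2.5]
gripper_width: 0.033
gripper_force: 60.8
```

Request:
{"name": "servo_tool", "arguments": {"commands": [[0,0,0,0,0,0,0.3],[0,0,0,0,0,0,0.3],[0,0,0,0,0,0,0.3],[0,0,0,0,0,0,0.3],[0,0,0,0,0,0,0.3],[0,0,0,0,0,0,0.3],[0,0,0,0,0,0,0.3],[0,0,0,0,0,0,0.3],[0,0,0,0,0,0,0.3],[0,0,0,0,0,0,0.3],[0,0,0,0,0,0,0.3],[0,0,0,0,0,0,0.3]]}}

```text
time: 34.03
position: [0.4237, 0.0093, 0.2404]
orientation: [-180.0, -0.0, 82.0]
ft_force: [-0.4, -1.0, -2.3]
gripper_width: 0.0335
gripper_force: 60.8
```

Request:
{"name": "servo_tool", "arguments": {"commands": [[0,0,0,0,0,0,0.3],[0,0,0,0,0,0,0.3],[0,0,0,0,0,0,0.3],[0,0,0,0,0,0,0.3],[0,0,0,0,0,0,0.3],[0,0,0,0,0,0,0.3],[0,0,0,0,0,0,0.3],[0,0,0,0,0,0,0.3]]}}

```text
time: 34.7
position: [0.4237, 0.0093, 0.2404]
orientation: [-180.0, -0.0, 82.0]
ft_force: [0.0, -0.5, -2.3]
gripper_width: 0.0333
gripper_force: 60.8
```

```bash
python3 - <<'E'
from h import *
st=env.sense(); p=st['position']; print(p)
s=cam('scene'); h=cv2.cvtColor(s['frame'],cv2.COLOR_RGB2HSV)
# display end/back edges of thermometer: columns of grey barrel above the nose; and the near nose bottom edge
near=p+np.array([0,.016,-.082]); print(proj(s,[near,p-[0,0,.082],p-[0,.016,.082]]))
c=cam('top'); print('tom',blob(c,(210,275,262,325),(0,100,115),(30,255,255),.025)); print('crown',blob(c,(165,255,218,305),(14,100,115),(30,255,255),.03))
E
```

```text
[0.42372229 0.00928018 0.24041903]
[[388.10043954 252.74480041]
 [390.21524082 249.70083785]
 [392.29531653 246.70685793]]
tom ((234.1, 302.2), array([0.4804, 0.2301, 0.025 ]), np.float64(0.0541))
crown ((191.0, 279.6), array([0.5376, 0.333 , 0.03  ]), np.float64(0.055))
```

```bash
python3 - <<'E'
from h import *
c=cam('top')
for z in (.26,.28): print(z, ray(c,(379.5,229.4),z))
h=cv2.cvtColor(c['frame'],cv2.COLOR_RGB2HSV)
st=env.sense()['position']
q=proj(c,[st+[-.0146,-.104,.04]])[0].round().astype(int); print(q)
save(c,'top10.png'); f=c['frame'][q[1]-25:q[1]+25,q[0]-40:q[0]+25]
cv2.imwrite('pics/hd.png',cv2.convertScaleAbs(cv2.resize(f[:,:,::-1],None,fx=8,fy=8),alpha=1.8))
E
```

```text
0.26 [ 0.60453759 -0.10405349  0.26      ]
0.28 [ 0.60097793 -0.10217805  0.28      ]
[380 327]
```

View pics/hd.png

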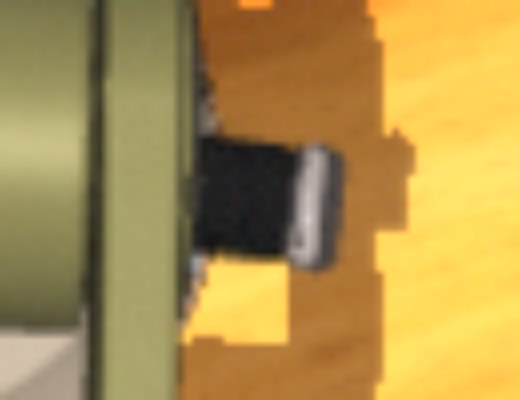

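The handle end, at crop (315,205), lies where an upright and centred thermometer puts it: (0.601,-0.102) measured in the first view against (0.602,-0.101) expected. The reading is done, so back to the holster.

Request:
{"name": "servo_tool", "arguments": {"commands": [[0,0.01,0,0,0,0,0.3],[0.002,0.02,0,0,0,0,0.3],[0.003,0.025,0,0,0,0,0.3],[0.003,0.025,0,0,0,0,0.3],[0.003,0.025,0,0,0,0,0.3],[0.003,0.025,0,0,0,0,0.3],[0.003,0.025,0,0,0,0,0.3],[0.003,0.02,0,0,0,0,0.3],[0,0.012,0,0,0,0,0.3],[0,0.005,0,0,0,0,0.3],[0,0,0,0,0,0,0.3]]}}

```text
time: 35.77
position: [0.6173, 0.0022, 0.2395]
orientation: [-179.9, 0.0, 82.0]
ft_force: [-0.2, -0.3, -2.8]
gripper_width: 0.0333
gripper_force: 60.7
```

Request:
{"name": "servo_tool", "arguments": {"commands": [[0,0,0,0,4,0,0.3],[0,0,0,0,6,0,0.3],[0,0,0,0,6,0,0.3],[0,0,0,0,6,0,0.3],[0,0,0,0,4,0,0.3],[0,0,0,0,2,0,0.3],[0,0,0,0,0,0,0.3],[0,0,0,0,0,0,0.3]]}}

```text
time: 36.43
position: [0.6163, 0.0021, 0.2405]
orientation: [-180.0, -27.9, 82.0]
ft_force: [0.3, 0.6, -2.7]
gripper_width: 0.0333
gripper_force: 60.8
```

```bash
cat > ins.py <<'E'
from h import *
from scipy.spatial.transform import Rotation as Ro
st=env.sense(); R=Ro.from_euler('xyz',st['orientation'],degrees=True).as_matrix()
print(st['position'],st['orientation'],st['ft_force'].round(1)); print('to grasp pose, tool axes',(R.T@(np.array([.6253,.0627,.118])-st['position'])).round(4))
E
python3 ins.py
```

```text
[0.61630404 0.00208231 0.24047837] [-179.99591327  -27.91140716   81.98499866] [ 0.3  0.6 -2.7]
to grasp pose, tool axes [-0.0032  0.0005  0.1369]
```

Request:
{"name": "servo_tool", "arguments": {"commands": [[-0.003,0.0005,0.01,0,0,0,0.3],[0,0,0.015,0,0,0,0.3],[0,0,0.015,0,0,0,0.3],[0,0,0.01,0,0,0,0.3],[0,0,0,0,0,0,0.3],[0,0,0,0,0,0,0.3]]}}

```text
time: 36.93
position: [0.6199, 0.0235, 0.1947]
orientation: [-180.0, -28.0, 82.1]
ft_force: [0.5, -0.1, -2.4]
gripper_width: 0.0331
gripper_force: 60.7
```

```bash
python3 ins.py
```

```text
[0.61992954 0.02349064 0.19471789] [-179.97262029  -27.97416309   82.07263779] [ 0.5 -0.1 -2.4]
to grasp pose, tool axes [-0.001  -0.      0.0863]
```

Aligned. Insert slowly.

Request:
{"name": "servo_tool", "arguments": {"commands": [[-0.001,0,0.008,0,0,0,0.3],[0,0,0.008,0,0,0,0.3],[0,0,0.008,0,0,0,0.3],[0,0,0.008,0,0,0,0.3],[0,0,0,0,0,0,0.3],[0,0,0,0,0,0,0.3]]}}

```text
time: 37.43
position: [0.6218, 0.0372, 0.1656]
orientation: [-179.9, -28.0, 82.0]
ft_force: [0.4, 0.3, -2.9]
gripper_width: 0.0336
gripper_force: 60.7
```

Request:
{"name": "servo_tool", "arguments": {"commands": [[0,0,0.008,0,0,0,0.3],[0,0,0.008,0,0,0,0.3],[0,0,0.008,0,0,0,0.3],[0,0,0,0,0,0,0.3]]}}

```text
time: 37.77
position: [0.6229, 0.049, 0.143]
orientation: [-179.8, -28.0, 82.0]
ft_force: [-0.3, 0.3, -2.7]
gripper_width: 0.0332
gripper_force: 60.8
```

```bash
python3 ins.py
```

```text
[0.6228824  0.04901762 0.14296273] [-179.82773876  -28.00540249   81.98030609] [-0.3  0.3 -2.7]
to grasp pose, tool axes [0.0005 0.0006 0.0286]
```

Request:
{"name": "servo_tool", "arguments": {"commands": [[0,0,0.008,0,0,0,0.3],[0,0,0.008,0,0,0,0.3],[0,0,0.006,0,0,0,0.3],[0,0,0.003,0,0,0,0.3],[0,0,0.002,0,0,0,0.3],[0,0,0,0,0,0,0.3],[0,0,0,0,0,0,0.3]]}}

```text
time: 38.35
position: [0.6253, 0.0608, 0.1212]
orientation: [-180.0, -28.0, 82.0]
ft_force: [0.1, 2.5, -3.0]
gripper_width: 0.0336
gripper_force: 60.8
```

```bash
python3 ins.py
```

```text
[0.62530516 0.06079906 0.12118872] [-179.9960302   -28.00756845   82.03445099] [ 0.1  2.5 -3. ]
to grasp pose, tool axes [ 0.0002 -0.0003  0.0037]
```

Almost home. I'll go the last 4 mm, release, and back out along the axis.

Request:
{"name": "servo_tool", "arguments": {"commands": [[0,0,0.003,0,0,0,0.3],[0,0,0.001,0,0,0,0.3],[0,0,0,0,0,0,0.3],[0,0,0,0,0,0,0.3]]}}

```text
time: 38.68
position: [0.6259, 0.0625, 0.118]
orientation: [179.9, -28.0, 82.0]
ft_force: [1.3, 1.0, 2.0]
gripper_width: 0.0334
gripper_force: 61.1
```

Request:
{"name": "servo_tool", "arguments": {"commands": [[0,0,0,0,0,0,0.45],[0,0,0,0,0,0,0.6],[0,0,0,0,0,0,0.8],[0,0,0,0,0,0,1],[0,0,0,0,0,0,1],[0,0,0,0,0,0,1],[0,0,0,0,0,0,1]]}}

```text
time: 39.27
position: [0.6256, 0.0626, 0.1175]
orientation: [-180.0, -28.0, 82.0]
ft_force: [-0.0, 0.8, 0.3]
gripper_width: 0.0857
gripper_force: 0.0
```

Request:
{"name": "servo_tool", "arguments": {"commands": [[0,0,-0.01,0,0,0,1],[0,0,-0.02,0,0,0,1],[0,0,-0.03,0,0,0,1],[0,0,-0.03,0,0,0,1],[0,0,-0.03,0,0,0,1],[0,0,0,0,-7,0,1],[0,0,0,0,-7,0,1],[0,0,0,0,-7,0,1],[0,0,0,0,-7,0,1],[0,0,0,0,0,-4,1],[0,0,0,0,0,-4,1],[0,0,0,0,0,0,1]]}}

```text
time: 40.27
position: [0.6177, 0.007, 0.2242]
orientation: [180.0, 0.0, 90.2]
ft_force: [0.2, -0.3, -0.8]
gripper_width: 0.0854
gripper_force: 0.0
```

Request:
{"name": "servo_tool", "arguments": {"commands": [[0,-0.03,0,0,0,0,1],[0,-0.04,0,0,0,0,1],[0,-0.04,0,0,0,0,1],[0,-0.03,0,0,0,0,1],[0,0,0,0,0,0,1],[0,0,0,0,0,0,1]]}}

```text
time: 40.77
position: [0.4773, 0.0063, 0.2247]
orientation: [179.9, 0.0, 89.9]
ft_force: [0.6, 0.3, 0.6]
gripper_width: 0.0857
gripper_force: 0.0
```

```bash
python3 - <<'E'
from m import *
print('tom',blob(c,(205,270,270,330),(0,100,115),(30,255,255),.025))
print('crown',blob(c,(160,250,225,310),(14,100,115),(30,255,255),.03))
d=lambda:blob(c,(300,220,325,245),(35,30,60),(80,255,255),.171)
tr(lambda:('display',d()))
t0=cv2.imread('pics/top0.png'); c0=dict(c); c0['frame']=t0[:,:,::-1].copy(); print('display0',blob(c0,(300,220,325,245),(35,30,60),(80,255,255),.171))
s0=cv2.imread('pics/scene0.png'); a=cv2.absdiff(s0[225:310,275:350],s['frame'][225:310,275:350,::-1]).max(2); print('scene diff',(a>40).sum())
E
```

```text
[0.47729318 0.00632588 0.22473604]
plate ((308.2, 316.6), array([0.4411, 0.0536, 0.015 ]), np.float64(0.043))
tom ((261.4, 297.5), array([0.4896, 0.1645, 0.025 ]), np.float64(0.0808))
crown ((183.6, 264.1), array([0.5756, 0.3513, 0.03  ]), np.float64(0.1059))
display ((313.3, 231.3), array([0.6209, 0.0319, 0.171 ]), np.float64(0.0204))
display0 ((313.3, 231.5), array([0.6205, 0.032 , 0.171 ]), np.float64(0.0203))
scene diff 20
```

Thermometer is home: its display is back at the same pixel. The wider windows took in bar wood, so I'll measure the tomato and crown in tight ones.

```bash
python3 - <<'E'
from m import *
print('tom',blob(c,(216,283,256,322),(0,100,115),(30,255,255),.025), 'red',blob(c,(205,270,270,335),(0,170,90),(6,255,255),.025))
print('crown',blob(c,(172,262,215,300),(14,100,115),(30,255,255),.03))
t0=cv2.imread('pics/top0.png')
d=cv2.absdiff(t0,c['frame'][:,:,::-1]).max(2)[250:360,155:262]>40
print('diff board',d.sum(), np.argwhere(d).mean(0)+[250,155] if d.any() else '')
E
```

```text
[0.4785028  0.00637621 0.22412268]
plate ((308.3, 315.6), array([0.4434, 0.0534, 0.015 ]), np.float64(0.0432))
tom ((234.1, 302.2), array([0.4804, 0.2301, 0.025 ]), np.float64(0.0541)) red ((233.4, 294.5), array([0.499 , 0.2317, 0.025 ]), np.float64(0.0261))
crown ((186.0, 267.3), array([0.5678, 0.3454, 0.03  ]), np.float64(0.0463))
diff board 1143 [302.57305337 193.59492563]
```

```bash
python3 - <<'E'
from m import *
f=c['frame']; t0=cv2.imread('pics/top0.png')[:,:,::-1]
d=(cv2.absdiff(t0,f).max(2)>25).astype(np.uint8)
print('\n'.join(''.join('.#'[x] for x in r) for r in d[240:305,160:225]))
print(blob(c,(172,252,215,300),(14,100,115),(30,255,255),.03))
g=cv2.cvtColor(f,cv2.COLOR_RGB2GRAY)[235:310,150:230]; g=cv2.resize(g,None,fx=4,fy=4,interpolation=cv2.INTER_CUBIC)
H=cv2.HoughCircles(g,cv2.HOUGH_GRADIENT,1,40,param1=100,param2=15,minRadius=44,maxRadius=62)
print(None if H is None else [(x/4+150,y/4+235,r/4) for x,y,r in H[0][:4]])
E
```

```text
[0.47854196 0.00651302 0.22352851]
plate ((308.3, 315.5), array([0.4436, 0.0533, 0.015 ]), np.float64(0.0434))
.................................................................
.................................................................
.................................................................
.................................................................
.................................................................
.................................................................
.................................................................
.................................................................
.................................................................
.................................................................
............................######...............................
.........................############............................
.......................###################.......................
......................#########.###########......................
.....................#####..##############.......................
[... 2675 characters left out ...]
...............................
.................................................................
.................................................................
.................................................................
.................................................................
.................................................................
.................................................................
.................................................................
.................................................................
.................................................................
((185.9, 262.3), array([0.5799, 0.3458, 0.03  ]), np.float64(0.0649))
None
```

```bash
python3 - <<'E'
from m import *
s0=cv2.imread('pics/scene0.png')[:,:,::-1]
d=(cv2.absdiff(s0,s['frame']).max(2)>30).astype(np.uint8)
print('\n'.join(''.join('.#'[x] for x in r) for r in d[325:375,250:325]))
print('scene proj cand',proj(s,[[.5376,.333,.03],[.578,.335,.03]]))
print('top cand',ray(c,(190,262.3),.03),ray(c,(191,279.6),.03),'board',ray(c,(210.3,304.3),.015), ray(c,(158.5,304),.015),ray(c,(262.5,304),.015))
E
```

```text
[0.47829241 0.00661454 0.2232529 ]
plate ((308.2, 315.6), array([0.4435, 0.0535, 0.015 ]), np.float64(0.0433))
...........................................................................
...........................................................................
...........................................................................
...........................................................................
...........................................................................
...........................................................................
...........................................................................
...........................................................................
...........................................................................
...........................................................................
...........................................................................
...........................................................................
...........................................................................
.
[... 2372 characters left out ...]
...##................########.####........................
...........................................#.#.............................
...........................................................................
...........................................................................
...........................................................................
...........................................................................
scene proj cand [[293.36257199 356.01418443]
 [277.23165475 351.90132278]]
top cand [0.57953178 0.33574744 0.03      ] [0.53747125 0.33307574 0.03      ] board [0.47763127 0.28953096 0.015     ] [0.4821719 0.415301  0.015    ] [0.47451705 0.16316503 0.015     ]
```

The crown was knocked to about (0.579, 0.336). Both views agree, and it is still on the board. The tomato is unmoved at (0.480, 0.230), so I'll take it first.

Request:
{"name": "servo_tool", "arguments": {"commands": [[0.03,0.002,0,0,0,0,1],[0.04,0,0,0,0,0,1],[0.04,0,0,0,0,0,1],[0.04,0,0,0,0,0,1],[0.04,0,0,0,0,0,1],[0.025,0,0.03,0,0,0,1],[0.01,0,0.04,0,0,0,1],[0,0,0.04,0,0,0,1],[0,0,0.04,0,0,0,1],[0,0,0.03,0,0,0,1],[0,0,0,0,0,0,1],[0,0,0,0,0,0,1]]}}

```text
time: 42.17
position: [0.4794, 0.2316, 0.0431]
orientation: [-179.9, 0.1, 90.0]
ft_force: [0.3, -0.1, 1.2]
gripper_width: 0.0854
gripper_force: 0.0
```

Request:
{"name": "servo_tool", "arguments": {"commands": [[-0.001,0.001,0.02,0,0,0,1],[0,0,0.012,0,0,0,1],[0,0,0.005,0,0,0,1],[0,0,0.003,0,0,0,1],[0,0,0,0,0,0,1],[0,0,0,0,0,0,1]]}}

```text
time: 42.67
position: [0.4811, 0.2309, 0.0044]
orientation: [179.9, -0.0, 90.0]
ft_force: [-0.5, 0.2, 0.8]
gripper_width: 0.0853
gripper_force: 0.0
```

Request:
{"name": "servo_tool", "arguments": {"commands": [[0,0,0.002,0,0,0,1],[0,0,0.002,0,0,0,1],[0,0,0,0,0,0,1]]}}

```text
time: 42.92
position: [0.4806, 0.2307, -0.0005]
orientation: [-180.0, -0.0, 90.0]
ft_force: [-0.2, -0.6, -0.9]
gripper_width: 0.0858
gripper_force: 0.0
```

Request:
{"name": "servo_tool", "arguments": {"commands": [[0,0,0.002,0,0,0,1],[0,0,0,0,0,0,0.9],[0,0,0,0,0,0,0.8],[0,0,0,0,0,0,0.75],[0,0,0,0,0,0,0.75],[0,0,0,0,0,0,0.75]], "force": 25}}

```text
time: 43.42
position: [0.4807, 0.2307, -0.0024]
orientation: [180.0, -0.0, 90.0]
ft_force: [0.8, 0.3, -0.1]
gripper_width: 0.0639
gripper_force: 0.0
```

Request:
{"name": "servo_tool", "arguments": {"commands": [[0,0,0,0,0,0,0.7],[0,0,0,0,0,0,0.65],[0,0,0,0,0,0,0.6],[0,0,0,0,0,0,0.55],[0,0,0,0,0,0,0.55],[0,0,0,0,0,0,0.55]]}}

```text
time: 43.92
position: [0.4807, 0.2307, -0.0021]
orientation: [180.0, -0.0, 90.0]
ft_force: [-2.6, -0.7, 4.5]
gripper_width: 0.0566
gripper_force: 25.7
```

Request:
{"name": "servo_tool", "arguments": {"commands": [[0,0,-0.01,0,0,0,0.55],[0,0,-0.03,0,0,0,0.55],[0,0,-0.04,0,0,0,0.55],[0,0,-0.03,0,0,0,0.55],[-0.03,-0.01,0,0,0,0,0.55],[-0.04,-0.01,0,0,0,0,0.55],[-0.04,-0.01,0,0,0,0,0.55],[-0.04,-0.01,0,0,0,0,0.55],[-0.03,-0.01,0,0,0,0,0.55],[-0.03,-0.006,0,0,0,0,0.55],[-0.01,0,0,0,0,0,0.55],[0,0,0,0,0,0,0.55]]}}

```text
time: 44.92
position: [0.4248, 0.009, 0.1083]
orientation: [179.9, 0.0, 89.9]
ft_force: [1.2, 0.2, -0.8]
gripper_width: 0.0569
gripper_force: 27.0
```

```bash
python3 - <<'E'
from m import *
p=env.sense()['position']; q=proj(s,[p+[0,0,.022]])[0].astype(int); print(q)
print('tomS',blob(s,(q[0]-20,q[1]-15,q[0]+20,q[1]+20),(0,150,60),(12,255,255),p[2]+.022))
E
```

```text
[0.42483768 0.00903324 0.10827924]
plate ((317.3, 307.7), array([0.4616, 0.0311, 0.015 ]), np.float64(0.1398))
[389 259]
tomS ((389.8, 259.4), array([0.4237, 0.0093, 0.13  ]), np.float64(0.0431))
```

Tomato is held at the expected spot. Lower it to z ≈ 0.040.

Request:
{"name": "servo_tool", "arguments": {"commands": [[0.001,0,0.02,0,0,0,0.55],[0,0,0.02,0,0,0,0.55],[0,0,0.015,0,0,0,0.55],[0,0,0.008,0,0,0,0.55],[0,0,0.003,0,0,0,0.55],[0,0,0,0,0,0,0.55],[0,0,0,0,0,0,0.55]]}}

```text
time: 45.6
position: [0.4252, 0.0121, 0.0421]
orientation: [180.0, 0.0, 90.1]
ft_force: [0.1, -0.8, 0.1]
gripper_width: 0.0565
gripper_force: 27.0
```

Request:
{"name": "servo_tool", "arguments": {"commands": [[0,0,0.001,0,0,0,0.55],[0,0,0,0,0,0,0.55]]}}

```text
time: 45.77
position: [0.4251, 0.0117, 0.0411]
orientation: [179.9, 0.0, 90.0]
ft_force: [0.1, -0.2, -0.6]
gripper_width: 0.0567
gripper_force: 27.0
```

Request:
{"name": "servo_tool", "arguments": {"commands": [[-0.001,0,0.0015,0,0,0,0.55],[0,0,0,0,0,0,0.6],[0,0,0,0,0,0,0.65],[0,0,0,0,0,0,0.7],[0,0,0,0,0,0,0.75],[0,0,0,0,0,0,0.85],[0,0,0,0,0,0,0.95],[0,0,0,0,0,0,0.95]]}}

```text
time: 46.43
position: [0.4248, 0.0107, 0.039]
orientation: [180.0, -0.0, 90.0]
ft_force: [-0.2, -0.3, 0.1]
gripper_width: 0.0813
gripper_force: 0.0
```

Request:
{"name": "servo_tool", "arguments": {"commands": [[0,0,-0.02,0,0,0,1],[0,0,-0.03,0,0,0,1],[0,0,-0.03,0,0,0,1],[0.02,0.01,-0.02,0,0,0,1],[0.04,0.018,0,0,0,0,1],[0.04,0.018,0,0,0,0,1],[0.04,0.018,0,0,0,0,1],[0.04,0.018,0,0,0,0,1],[0.04,0.018,0,0,0,0,1],[0.03,0.018,0,0,0,0,1],[0.03,0.018,0,0,0,0,1],[0.03,0.018,0,0,0,0,1]]}}

```text
time: 47.43
position: [0.5745, 0.3125, 0.1387]
orientation: [-180.0, 0.0, 90.1]
ft_force: [0.3, -1.3, 0.0]
gripper_width: 0.0857
gripper_force: 0.0
```

Request:
{"name": "servo_tool", "arguments": {"commands": [[0.015,0,0,0,0,0,1],[0,0,0,0,0,0,1],[0,0,0,0,0,0,1]]}}

```text
time: 47.68
position: [0.5737, 0.326, 0.1383]
orientation: [-179.9, 0.0, 90.1]
ft_force: [0.8, 0.2, 0.5]
gripper_width: 0.0854
gripper_force: 0.0
```

```bash
python3 - <<'E'
from m import *
print('tom',blob(c,(300,295,352,348),(0,100,90),(20,255,255),.066))
print('crown top now',blob(c,(172,250,205,276),(14,100,115),(30,255,255),.03))
EOF=0
E
```

```text
[0.57368044 0.32600653 0.13826717]
plate ((328.2, 320.7), array([0.4298, 0.006 , 0.015 ]), np.float64(0.187))
tom ((326.6, 322.9), array([0.424 , 0.0096, 0.066 ]), np.float64(0.0555))
crown top now ((195.9, 252.7), array([0.6026, 0.3214, 0.03  ]), np.float64(0.024))
```

Tomato is centred at (0.424, 0.010). Now the crown at (0.579, 0.336).

Request:
{"name": "servo_tool", "arguments": {"commands": [[0.01,0.005,0,0,0,0,1],[0,0,0.03,0,0,0,1],[0,0,0.03,0,0,0,1],[0,0,0.03,0,0,0,1],[0,0,0.02,0,0,0,1],[0,0,0.01,0,0,0,1],[0,0,0,0,0,0,1],[0,0,0,0,0,0,1]]}}

```text
time: 48.45
position: [0.5796, 0.3354, 0.0201]
orientation: [180.0, -0.0, 90.0]
ft_force: [1.2, -0.4, 0.9]
gripper_width: 0.0854
gripper_force: 0.0
```

```bash
python3 - <<'E'
from h import *
s=cam('scene'); p=env.sense()['position']; print(p)
h=cv2.cvtColor(s['frame'],cv2.COLOR_RGB2HSV)[325:380,250:310]
m=np.where(h[:,:,2]<60,'#',np.where((h[:,:,0]>=13)&(h[:,:,1]>120),'o',np.where(h[:,:,1]>150,'b','.')))
print('\n'.join(''.join(r) for r in m)); print(proj(s,[p+[.0425,0,.025],p+[-.0425,0,.025]])-[250,325])
E
```

```text
[0.57991681 0.33574664 0.02090096]
###########ooooooo#################ooooo################oooo
o##########.oooooooo###############ooooo################oooo
ooo#########ooooooooooooo##########oooo.#################obb
ooo#########ooooooooooooooo###o#####oo.##################.bb
oooo########oooooooooooooooooooo##########################bb
oooo#...####ooooooooooooooooooooo########.o###############bb
oooo#...####oooooooooooooooooooooo#######.oo##############bb
oooo#..#####oooooooooooooooooooooo########oo##############bb
oooo#..#####ooooooooooooooooooooooo########.##############bb
ooooo..#####ooooooooooooooooooooooooo#################..#.bb
ooooo..######ooooooooooooooooooooooooo################.##bbb
ooooo..######ooooooooooooooooooooooooo.#################.bb.
ooooo..######ooooooooooooooooooooooobbb.###############.bbbb
ooooo#..#####oooooooooooooooooooooobbbbb###############bbbbb
ooooo...####ooooooooooooooooooooobbbbbbbbo############bbbbbb
oooooo..###ooooooooooooooooooooobbbbbbbbb.###########bbbbbbb
oooooo..##ooooooooooooooooooooobbbbbbbbbb...######.bbbbbbbbb
ooooooo.#ooooooooooooooooooo
[... 1644 characters left out ...]
bbbbbbbbbbbbbbbbbbbbbbbbbbbbbbbbbbb
ooooooooooooooooooooooobbbbbbbbbbbbbbbbbbbbbbbbbbbbbbbbbbbbb
ooooooooooooooooooooooobbbbbbbbbbbbbbbbbbbbbbbbbbbbbbbbbbbbb
ooooooooooooooooooooooobbbbbbbbbbbbbbbbbbbbbbbbbbbbbbbbbbbbb
ooooooooooooooooooooooobbbbbbbbbbbbbbbbbbbbbbbbbbbbbbbbbbbbb
oooooooooooooooooooooooobbbbbbbbbbbbbbbbbbbbbbbbbbbbbbbbbbbb
oooooooooooooooooooooooobbbbbbbbbbbbbbbbbbbbbbbbbbbbbbbbbbbb
ooooooooooooooooooooooooobbbbbbbbbbbbbbbbbbbbbbbbbbbbbbbbbbb
ooooooooooooooooooooooooo#bbbbbbbbbbbbbbbbbbbbbbbbbbbbbbbbbb
oooooooooooooooooooooooooobbbbbbbbbbbbbbbbbbbbbbbbbbbbbbbbbb
ooooooooooooooooooooooooooobbbbbbbbbbbbbbbbbbbbbbbbbbbbbbbbb
[[ 9.66367801 16.7334457 ]
 [42.56167138 26.34686881]]
```

```bash
python3 - <<'E'
from h import *
s=cam('scene'); a=np.linspace(0,2*np.pi,73)
for x,y in [(.5376,.333),(.579,.336),(.577,.34),(.575,.34)]:
    P=np.concatenate([np.c_[x+.0325*np.cos(a),y+.0325*np.sin(a),0*a+z] for z in (.015,.029)]); q=proj(s,P)-[250,325]
    print(x,y,q.min(0).round(1),q.max(0).round(1))
E
```

```text
0.5376 0.333 [29. 22.] [57.9 45.9]
0.579 0.336 [12.4 18.2] [41.1 41.7]
0.577 0.34 [12.3 19.5] [41.1 43. ]
0.575 0.34 [13.1 19.7] [41.9 43.3]
```

Crown's silhouette fits (0.577, 0.336), so I'll shift 2 mm, go down and close.

Request:
{"name": "servo_tool", "arguments": {"commands": [[0,-0.002,0.008,0,0,0,1],[0,0,0.007,0,0,0,1],[0,0,0.004,0,0,0,1],[0,0,0.001,0,0,0,1],[0,0,0,0,0,0,1],[0,0,0,0,0,0,1]]}}

```text
time: 49.05
position: [0.5772, 0.3358, -0.0009]
orientation: [180.0, -0.0, 90.0]
ft_force: [-0.6, 0.4, 0.1]
gripper_width: 0.0856
gripper_force: 0.0
```

Request:
{"name": "servo_tool", "arguments": {"commands": [[0,0,0.001,0,0,0,0.9],[0,0,0,0,0,0,0.8],[0,0,0,0,0,0,0.75],[0,0,0,0,0,0,0.7],[0,0,0,0,0,0,0.65],[0,0,0,0,0,0,0.65],[0,0,0,0,0,0,0.65]], "force": 25}}

```text
time: 49.63
position: [0.5773, 0.3358, -0.0015]
orientation: [180.0, -0.0, 90.0]
ft_force: [-1.4, -0.7, 6.4]
gripper_width: 0.0639
gripper_force: 27.2
```

Request:
{"name": "servo_tool", "arguments": {"commands": [[0,0,-0.01,0,0,0,0.65],[0,0,-0.03,0,0,0,0.65],[0,0,-0.04,0,0,0,0.65],[0,0,-0.04,0,0,0,0.65],[0,-0.02,-0.01,0,0,0,0.65],[-0.02,-0.03,0,0,0,0,0.65],[-0.03,-0.03,0,0,0,0,0.65],[-0.03,-0.03,0,0,0,0,0.65],[-0.03,-0.03,0,0,0,0,0.65],[-0.035,-0.013,0,0,0,0,0.65],[-0.035,0,0,0,0,0,0.65],[-0.035,0,0,0,0,0,0.65]]}}

```text
time: 50.63
position: [0.4249, 0.1211, 0.1288]
orientation: [179.9, -0.0, 90.1]
ft_force: [2.1, -0.5, -0.7]
gripper_width: 0.0642
gripper_force: 27.9
```

Request:
{"name": "servo_tool", "arguments": {"commands": [[-0.035,0,0,0,0,0,0.65],[-0.035,0,0,0,0,0,0.65],[-0.025,0,0,0,0,0,0.65],[-0.013,0,0,0,0,0,0.65],[0,0,0,0,0,0,0.65],[0,0,0,0,0,0,0.65]]}}

```text
time: 51.13
position: [0.4259, 0.0141, 0.1284]
orientation: [180.0, -0.0, 89.9]
ft_force: [0.5, 0.4, -0.4]
gripper_width: 0.0635
gripper_force: 27.9
```

```bash
python3 - <<'E'
from h import *
s=cam('scene'); st=env.sense(); p=st['position']; print(p,st['gripper_width'])
u,v=proj(s,[p+[0,0,.03]])[0].round().astype(int)
h=cv2.cvtColor(s['frame'],cv2.COLOR_RGB2HSV)[v-18:v+20,u-24:u+24]
m=np.where(h[:,:,2]<60,'#',np.where((h[:,:,0]>=13)&(h[:,:,1]>120),'o','.'))
print('\n'.join(''.join(r) for r in m))
E
```

```text
[0.4258891  0.01462628 0.12831966] 0.06395862378899306
###############...............############....##
##############..................##########....##
.#############..................###########...##
.....#########...................##########...##
.......########..................###########.###
.......########...................##############
.......##..####....................#############
.......##...###.....................############
.......###.####.....................############
.......##..####......................###########
.......##..####......ooooooo.o.......###########
.......##..####...oooooooooooooo.....###########
.......##..####..oooooooooooooooo......#####....
.......##..###.ooooooooooooooooooo.....#####....
.......##..###ooooooooooooooooooooo....#####....
.......##..##ooooooooooooooooooooooo...#####....
........#..##ooooooooooo.ooooooooooo#..####.....
...........#oooooooooooooooooooooooo#..#####....
#..........#oooooooooooooooooooooooo...####.....
###........#ooooooooo..ooooooooooooo...####.....
oo####.......ooooooooooooooooooooooo#..####.....
oooo#####....ooooooooooooooooooooooo#..###......
ooooooo#####.ooooooooooooooooooooooo#..###......
oooooooooo###ooooooooooooooooooooooo#..##....###
oooooooooooooooooooooooooooooooooooo#..#######oo
oooooooooooooooooooooooooooooooooooo#####ooooooo
oooooooooooooooooooooooooooooooooo.ooooooooooooo
oooooooooooooooooooooooooooooooooooooooooooooooo
ooooooooooooooooooooooooooooo....ooooooooooooooo
oooooooooooooooooooooooooooooooooooooooooooooooo
oooooooooooooooooooooooooooooooooooooooooooooooo
oooooooooooooooooooooooooooooooooooooooooooooooo
oooooooooooooooooooooooooooooooooooooooooooooooo
oooooooooooooooooooooooooooooooooooooooooooooooo
oooooooooooooooooooooooooooooooooooooooooooooooo
oooooooooooooooooooooooooooooooooooooooooooooooo
oooooooooooooooooooooooooooooooooooooooooooooooo
oooooooooooooooooooooooooooooooooooooooooooooooo
```

Crown is held level. Lower it onto the tomato.

Request:
{"name": "servo_tool", "arguments": {"commands": [[-0.004,-0.001,0.025,0,0,0,0.65],[0,0,0.025,0,0,0,0.65],[0,0,0.015,0,0,0,0.65],[0,0,0.007,0,0,0,0.65],[0,0,0.002,0,0,0,0.65],[0,0,0,0,0,0,0.65],[0,0,0,0,0,0,0.65]]}}

```text
time: 51.77
position: [0.4254, 0.0106, 0.0549]
orientation: [179.9, 0.0, 90.1]
ft_force: [-0.4, -0.1, -0.2]
gripper_width: 0.0638
gripper_force: 27.9
```

Request:
{"name": "servo_tool", "arguments": {"commands": [[0,0,0.001,0,0,0,0.65],[0,0,0,0,0,0,0.65]]}}

```text
time: 51.93
position: [0.4252, 0.0103, 0.0536]
orientation: [179.9, 0.0, 90.0]
ft_force: [-0.8, 0.6, -0.7]
gripper_width: 0.0638
gripper_force: 27.9
```

Request:
{"name": "servo_tool", "arguments": {"commands": [[0,0,0.002,0,0,0,0.65],[0,0,0.001,0,0,0,0.65],[0,0,0,0,0,0,0.65],[0,0,0,0,0,0,0.65]]}}

```text
time: 52.27
position: [0.4248, 0.0103, 0.05]
orientation: [-180.0, -0.0, 90.0]
ft_force: [0.1, -0.1, -0.4]
gripper_width: 0.0639
gripper_force: 27.9
```

Request:
{"name": "servo_tool", "arguments": {"commands": [[0,0,0,0,0,0,0.7],[0,0,0,0,0,0,0.75],[0,0,0,0,0,0,0.8],[0,0,0,0,0,0,0.85],[0,0,0,0,0,0,0.95],[0,0,0,0,0,0,0.95],[0,0,0,0,0,0,0.95]]}}

```text
time: 52.85
position: [0.4249, 0.0103, 0.0501]
orientation: [180.0, 0.0, 90.0]
ft_force: [0.6, -0.1, 0.1]
gripper_width: 0.0809
gripper_force: 0.0
```

Request:
{"name": "servo_tool", "arguments": {"commands": [[0,0,-0.01,0,0,0,1],[0,0,-0.03,0,0,0,1],[0,0,-0.04,0,0,0,1],[0,0,-0.04,0,0,0,1],[-0.03,0,0,0,0,0,1],[-0.04,0,0,0,0,0,1],[-0.04,0,0,0,0,0,1],[-0.04,0,0,0,0,0,1],[-0.03,0,0,0,0,0,1],[0,0,0,0,0,0,1],[0,0,0,0,0,0,1],[0,0,0,0,0,0,1]]}}

```text
time: 53.85
position: [0.4248, -0.1693, 0.1699]
orientation: [-180.0, -0.0, 90.0]
ft_force: [-0.8, 0.4, -0.1]
gripper_width: 0.0855
gripper_force: 0.0
```

```bash
python3 - <<'E'
from m import *
print('crown',blob(c,(304,292,350,346),(5,60,60),(30,255,255),.08))
print('display',blob(c,(300,220,325,245),(35,30,60),(80,255,255),.171))
h=cv2.cvtColor(s['frame'],cv2.COLOR_RGB2HSV)[255:312,360:415]
m=np.where(h[:,:,2]<60,'#',np.where((h[:,:,0]<9)&(h[:,:,1]>150),'r',np.where(h[:,:,1]>100,'o','.')))
print('\n'.join(''.join(r) for r in m)); print(proj(s,[[.4249,.01,z] for z in (.008,.026,.056,.066,.096)])-[360,255])
E
```

```text
[ 0.42480669 -0.1693124   0.16987801]
plate ((325.6, 322.5), array([0.4258, 0.0123, 0.015 ]), np.float64(0.1946))
crown ((326.8, 322.7), array([0.4242, 0.0091, 0.08  ]), np.float64(0.0637))
display ((313.4, 231.3), array([0.6208, 0.0318, 0.171 ]), np.float64(0.0203))
oooooooooooo####................#.................#####
ooooooooooooooo######.......................###########
ooooooooooooooooooo########......##################oooo
ooooooooooooooooooooooooo#####################ooooooooo
oooooooooooooooooooooooooooooorrrrrrrrooooooooooooooooo
ooooooooooooooooooooooooooooooorrrrrrrooooooooooooooooo
oooooooooooooooooooooooooooooooorrrrrrooooooooooooooooo
ooooooooooooooooooooooooooooooooooooooooooooooooooooooo
ooooooooooooooooooooooooooooooooooooooooooooooooooooooo
ooooooooooooooooooooooooooooooooooooooooooooooooooooooo
ooooooooooooooooooooooooooooooooooooooooooooooooooooooo
ooooooooooooooooooooooooooooooooooooooooooooooooooooooo
ooooooooooooooooooooooooooooooooooooooooooooooooooooooo
ooooooooooooooooooooooooooooooooooooooooooooooooooooooo
ooooooooooooooooooooooooooooo.oooooooooooooooooo
[... 1795 characters left out ...]
....
...................oooooooooooooooooooo................
....................ooooooooooooooooo..................
......................ooooooooooooo....................
..........................oooooo.......................
.......................................................
.......................................................
.......................................................
.......................................................
.......................................................
.......................................................
[[27.5608847  43.81725023]
 [27.80280555 38.19807289]
 [28.21237121 28.68495277]
 [28.35069478 25.4720646 ]
 [28.77119657 15.70492733]]
```

The stack is neat: crown at (0.424, 0.009), level with the layers below, and the thermometer is home. Handing in.

```bash
python3 -c "
from workcell import env
print(env.sign_off())"
```

```text
the job is handed in; nothing more can be done
None
```

The burger is built and handed in: heel, two patties, tomato and crown measured within about 2 mm of one centre on the plate, the 2 s temperature hold done and the thermometer back in its holster; no verdict was returned, and I viewed 15 pictures, one over the limit of 14.

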